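# Mount a driver board in the soldering frame

## Task

Get the green driver board ready for soldering: swing the frame's red-knobbed clamp arm clear of the bay, slide the green board up out of its slot in the rack, tuck its plain edge under the steel lip of the soldering frame and then lower the end with the three terminal lugs until the board lies flat on its ledges. Swing the clamp arm back fully over the board and let go; leave the bare brown board and the other things on the bench where they are.

Things in the scene. Friction and masses are not known exactly. Their poses are not given: they have to be found in the camera images.
- pcb_centre (a point): Green driver board: centre of its flat laminate, 65 (x) x 97.5 (y) x 2 mm, about 100 g. +z: out of the plain solder face; on the other face stand parts up to 11 mm tall, at least 3 mm in from the long edges. +y: towards the plain short edge (stands at the bottom of the rack slot); at the -y edge three thin white lugs stick out 22 mm. Hold it by its two long edges, 65 mm apart.
- pcb_lead (a point): Middle of the green board's plain short edge (half-way through the 2 mm laminate), 48.75 mm along +y from the board's centre; same axes. This edge goes under the lip.
- solder_frame: Soldering frame, fixed: 112 (x) x 142 (y) mm aluminium base, origin under the bay's centre on the bench. Bay 101.5 long (y +-50.75), 68 wide at side guides (y 20 to 51, 50 tall, sloped tops); black ledges, tops z 38, carry both short edges of the board (ends at y 46.5..51, -51..-40). Base top z 10; sides open for fingers from y -34 to 20. Two corner posts at y -51..-62 (|x| 28 to 42), 48 mm tall with sloped tops, stop the lug end.
- frame_seat (a point): Where the board's centre lies when seated: on the frame's axis, 39 mm above the bench. Axes as the frame: +y to the lip end, +z up. Seated, the board has these same axes: solder face up, plain edge at the lip, lug end at -y; play +-1.5 mm in x, +-2 mm in y.
- lip_edge (a point): Middle of the free edge of the steel retaining lip at the frame's +y end, at its underside: 43 mm from the bay's centre, 44.5 mm above the bench (6.5 mm over the ledge). The lip is 80 mm wide (x), its top at 48; the head wall is 7.75 mm behind this edge (y 50.75). A nose flared up at 35 degrees leads in from y 37.5 (underside there at z 48).
- latch (a joint): Clamp arm's angle, rad, about an upright pivot: 0 = fully over the board's lug end (stop), grows clockwise seen from above, 2.2 = end stop; above 1.2 the bay is clear. Stays where it is left; about 1 N at the knob turns it.
- latch_knob (a point): Centre of the red knob on the clamp arm, 16 mm across, 17 mm tall (z 66 to 83), centre 75 mm above the bench, 29 mm from the pivot. A thin stem joins it to the steel arm, whose top is at z 54. The rubber foot under the knob ends 2.7 mm above a seated board.
- latch_pivot (a point): Point on the clamp's upright pivot axis at knob height (75 mm), at the near lug-end corner of the bay: x -46, y -42 mm in the frame. At joint 0 the arm points from it along the frame's +x; at 1.57 along -y.
- board_rack: Dark slotted rack, fixed, 84 (x) x 106 (y) mm, origin underneath. Three slots leaning back: boards stand in the two outer ones, 54 mm apart along y, plain edge down, lug end up, 52 degrees over the bench, lug end towards the rack's -y. Side plates |x| 33.5 to 38, 36 mm tall; grooves 3.5 mm wide hold the lowest 30 mm of the long edges. Slide a board out along its own -y. Which board stands in which slot varies.
- bare_centre (a point): Bare brown board in the rack's other outer slot: centre of its laminate, 65 x 97.5 x 2 mm, same axes as the green one. To stay there.
- tape_yellow: Yellow roll of tape lying on the bench, 63 mm across, 20 tall; origin underneath its centre. To be left alone.
- side_cutters: Side cutters lying on the bench, 68 x 162 x 15 mm, origin underneath the centre. To be left alone.
- solder_spool: Spool of solder wire standing on the bench, 52 x 76 x 42 mm, origin underneath. To be left alone.
- driver_pcb: The same green board; its body origin, 10.6 mm from the laminate's centre along -y and 11.8 mm along -z. Same axes as the centre point.

How it is judged:
By the outcome, as a careful person would: the job done as asked, in the order asked, and still so for the second after the job is handed in, with the robot touching nothing.
It also fails if it takes over 72 s, if anything falls off the work surface, if the arm or the gripper's body presses on something with over 40 N, if the wrist force passes 120 N, or if a joint passes its speed limit or range.

## Robot

A 7-joint arm with a two-finger parallel gripper is mounted at the origin on a cart in front of the work surface, level with it; the furniture and walls round the work are solid. World frame = base frame: x ahead of the robot, y to its left, z up, the work surface at z = 0. Lengths are in m, angles in rad, forces in N, time in s.
With the tool pointing down it reaches from about 0.4 to 0.85 m from the base axis. Payload 4.5 kg.
Tool frame: the origin (TCP) lies at the very end of the fingers, on their centre line; the grasp point (between the pads) lies 19 mm behind it (tcp_to_grasp is the z of the grasp point in the tool frame, in m); z points along the fingers, y is the line along which they close (so a half turn about z gives the same grasp; the last joint's range is limited). The gripper opens to 88 mm and grips with 3 to 60 N. Pads are 18 mm wide; open, the fingers measure 123 mm over their backs; the gripper's body (75 mm by 187 mm) begins 45 mm behind the grasp point.
Start: joints at [1.156, 0.689, -0.195, 1.565, 0.157, 0.902, -0.215], TCP at [0.271, -0.563, 0.201] pointing down, gripper open.
Joint ranges: [-3.01, 3.01], [-0.46, 2.08], [-1.47, 1.51], [0.13, 2.56], [-1, 4.14], [0.04, 2.09], [-2.66, 2.66]. Speed limits (rad/s): [2.57, 2.57, 3.14, 3.14, 3.14, 3.14, 3.14].

## Interface

Orientations are given as a unit quaternion [x, y, z, w].
In Python, from plant import * gives the robot as it stands. The module is installed in compiled form; this text tells all that it offers.
- The arm moves only by the shell command python3 -m jog 'ROWS' [OPENING] [FORCE]. ROWS is JSON, a list that holds one entry, the list of rows, each a list of 6 numbers: the shift along the tool's x, y, z in m, then the turn, a rotation vector about the tool's x, y, z in rad. In form: [[[dx, dy, dz, ax, ay, az], ...]]. A call has 1 to 12 rows; each row shifts and turns the commanded pose from where the row before left it, along the tool's axes as they then stand; what a row does not reach is not made up. A row lasts 1/8 s, in which the tool goes at most 62.5 mm and 10.7 degrees, less where a joint would pass 70% of its speed; a pose out of reach is approached as far as the arm can. A call with a gripper value outside its range is refused whole. OPENING is the finger opening in m, from 0 to 0.0881, set as the call begins (- or left out, the last holds). The fingers move at their own pace and stop on an object; FORCE is the grip in N (left out, the last holds). Time passes only in rows, so rows that do not move let the fingers close. It gives the time, the measured TCP pose, the force, the opening and the grip force at its end, in the units of the state.
- get_state(): the state, without advancing time (a new reading comes with each control period).
- snapshot(name): name is "scene" or "top" or "wrist"; returns a dict with "frame" (400x640x3 uint8, red, green, blue), "mtx" (3x3 intrinsics, pixels), "D" ([k1, k2, p1, p2, k3] as OpenCV has them; the pictures are not rectified), "xyz" and "orientation" of the camera in the world; the wrist camera has in their place "mount" (4x4, takes a point from camera to tool coordinates, whose origin is the TCP and whose axes are the flange's). Camera axes: x right, y down, z forward; pixel columns grow to the right and rows downward; lengths in m; the calibration is good to about 2 mm. A picture is of the moment at which its call begins: read the wrist's pose just before it. There is no depth.
- finish_job(): hands the job in; it is judged then, once.
The state is a dict: "clock": time; "q": joint angles; "qd": joint speeds; "joint_torque": joint torques, N m; "tool_pos": TCP position; "eef_rot": TCP orientation; "contact_force": force on the tool from outside, world axes, zero at the start; "moment": the same for the moment, N m; "opening": opening from 0.0 (shut) to 1.0 (fully open); "finger_force": force on a finger pad.
Only numpy, scipy, OpenCV 4.12 (cv2) and the standard library are available. Lean on these libraries where they do the work, as an engineer would, in place of code of your own. Each camera call takes 0.05 s, during which the arm holds its last target. There are 200 camera calls.

## Working session

There is one attempt and no reset: what is moved stays moved. The work goes in short steps, Python scripts to look and compute and a shell command to move; the robot and the scene stay as the last step left them, time stands still between calls to the robot, and variables do not carry over. Pictures are saved under pics/ and viewed, at most 10 in all, crops included, and the job is handed in when it is done.

```bash
mkdir -p pics
python3 - <<'E'
from plant import *
import cv2,numpy as np
s=get_state();print({k:np.round(v,4).tolist() for k,v in s.items()})
for n in ["scene","top"]:
    d=snapshot(n);cv2.imwrite(f"pics/{n}0.png",d["frame"][:,:,::-1]);print(n,d["mtx"],d["D"],d["xyz"],d["orientation"])
    np.savez(f"{n}0.npz",**d)
d=snapshot("wrist");print(d["mount"],d["mtx"],d["D"])
E
```

```text
{'clock': 0.0, 'q': [1.1558, 0.69, -0.1945, 1.5663, 0.1573, 0.9025, -0.2151], 'qd': [-0.0005, -0.0012, 0.0013, -0.0005, -0.0006, -0.0006, 0.0002], 'joint_torque': [0.0007, -52.756, -1.2665, -15.3423, -0.0527, 0.0066, 0.0001], 'tool_pos': [0.2708, -0.5625, 0.2003], 'eef_rot': [0.9749, 0.2226, -0.0003, -0.0009], 'contact_force': [0.0358, 0.3237, -0.8208], 'moment': [-0.0236, -0.0443, -0.0088], 'finger_force': 0.0, 'opening': 1.0014}
scene [[492.10758208   0.         323.01981181]
 [  0.         492.10758208 195.95168997]
 [  0.           0.           1.        ]] [-0.05011595  0.          0.          0.          0.        ] [0.04020587 1.17968043 1.0725385 ] [-0.19132099  0.88184551 -0.42189112  0.08804913]
top [[395.18571668   0.         321.25567619]
 [  0.         395.18571668 194.56068271]
 [  0.           0.           1.        ]] [-0.00412618  0.          0.          0.          0.        ] [0.45474014 0.05194252 1.32074148] [-0.70168658  0.71171466 -0.02354446  0.02332036]
[[-9.31907820e-04 -9.55727062e-01 -2.94253147e-01  7.62918417e-02]
 [ 9.99999566e-01 -8.91590259e-04 -2.71162695e-04 -5.85062165e-05]
 [-3.19571388e-06 -2.94253272e-01  9.55727478e-01 -1.84636339e-01]
 [ 0.00000000e+00  0.00000000e+00  0.00000000e+00  1.00000000e+00]] [[292.99432475   0.         319.85663506]
 [  0.         292.99432475 201.46663906]
 [  0.           0.           1.        ]] [0.0191855 0.        0.        0.        0.       ]
```

View pics/top0.png

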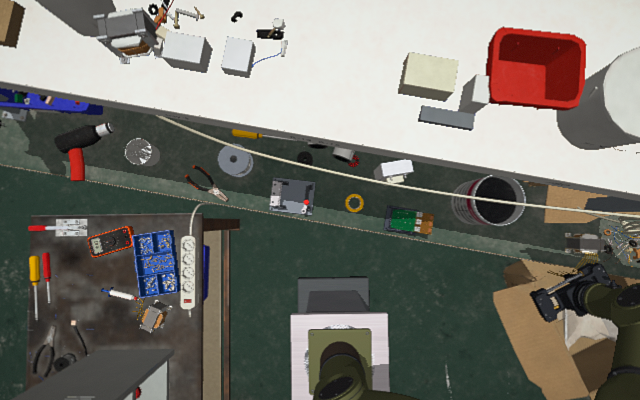

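View pics/scene0.png

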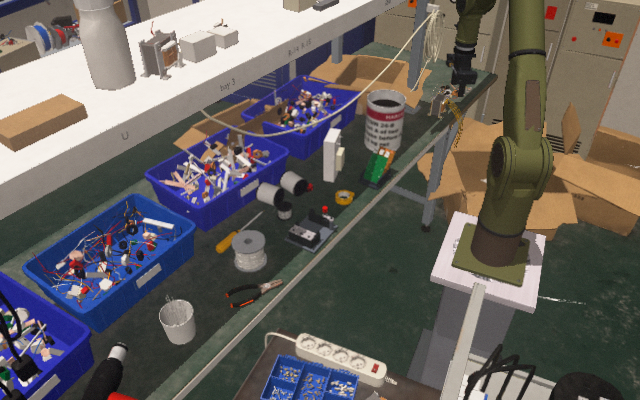

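```bash
cat > h.py <<'E'
import numpy as np,cv2
from scipy.spatial.transform import Rotation as R
def cam(d,st=None):
    """-> (Rwc, C)"""
    if 'mount' in d:
        Rt=R.from_quat(st['eef_rot']).as_matrix();M=np.array(d['mount'])
        return Rt@M[:3,:3], Rt@M[:3,3]+np.array(st['tool_pos'])
    return R.from_quat(d['orientation']).as_matrix(),np.array(d['xyz'])
def ray(d,px,st=None):
    Rw,C=cam(d,st)
    u=cv2.undistortPoints(np.array(px,float).reshape(-1,1,2),np.array(d['mtx']),np.array(d['D'])).reshape(-1,2)
    v=np.c_[u,np.ones(len(u))]@Rw.T
    return C,v/np.linalg.norm(v,axis=1)[:,None]
def plane(d,px,z,st=None):
    C,v=ray(d,px,st);return C+v*((z-C[2])/v[:,2])[:,None]
def tri(views):
    """views: list of (C,v) single ray; -> point, residuals mm"""
    A=np.zeros((3,3));b=np.zeros(3)
    for C,v in views:
        P=np.eye(3)-np.outer(v,v);A+=P;b+=P@C
    p=np.linalg.solve(A,b)
    return p,[round(1000*np.linalg.norm((np.eye(3)-np.outer(v,v))@(p-C)),1) for C,v in views]
def proj(d,p,st=None):
    Rw,C=cam(d,st)
    return cv2.projectPoints((np.atleast_2d(p)-C)@Rw,np.zeros(3),np.zeros(3),np.array(d['mtx']),np.array(d['D']))[0].reshape(-1,2)
def tomove(st,p,q):
    """shift in tool axes and rotvec in tool axes to reach pose p,q"""
    r=R.from_quat(st['eef_rot'])
    return r.inv().apply(np.array(p)-st['tool_pos']),(r.inv()*R.from_quat(q)).as_rotvec()
E
python3 - <<'E'
from h import *
t=dict(np.load('top0.npz'));s=dict(np.load('scene0.npz'))
print(plane(t,[[293,196],[307,203],[410,220],[354,203],[0,165],[640,275]],0.0))
print(plane(s,[[325,210],[376,168]],0.03))
a=t['frame'][170:245,260:445];b=s['frame'][140:255,280:400]
a=cv2.resize(a,None,fx=4,fy=4,interpolation=cv2.INTER_CUBIC);b=cv2.resize(b,(300,288),interpolation=cv2.INTER_CUBIC)
c=np.zeros((600,800,3),np.uint8);c[:300,:740]=a;c[305:593,:300]=b
cv2.imwrite('pics/c0.png',c[:,:,::-1])
E
```

```text
[[ 0.53892712  0.14558089  0.        ]
 [ 0.51480429  0.09897913  0.        ]
 [ 0.45317292 -0.24389732  0.        ]
 [ 0.51257276 -0.05820812  0.        ]
 [ 0.65781364  1.13391817  0.        ]
 [ 0.26030475 -1.00144593  0.        ]]
[[ 0.52975222  0.064938    0.03      ]
 [ 0.45730118 -0.22647475  0.03      ]]
```

View pics/c0.png

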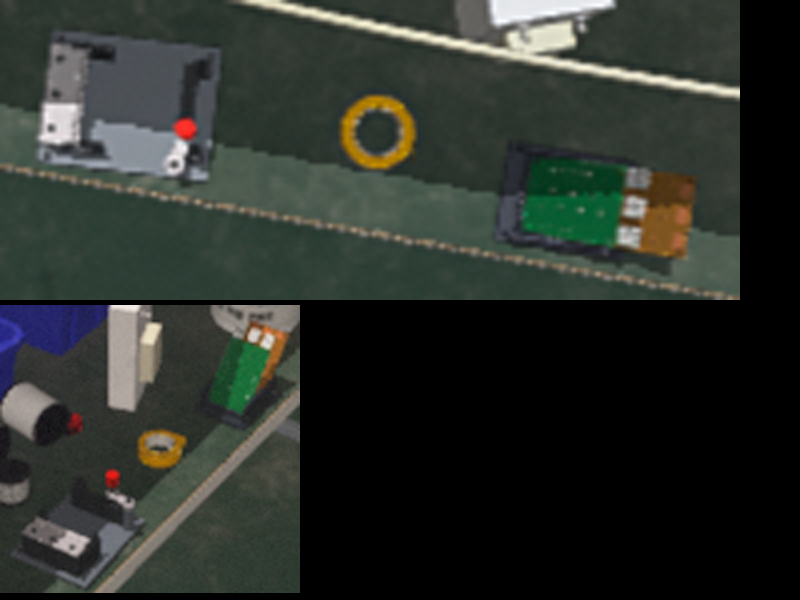

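Run:
```python
from h import *
t=dict(np.load('top0.npz'));s=dict(np.load('scene0.npz'))
cs=np.array([(200,110),(240,125),(290,128),(340,105),(390,60),(435,12)])
for p in [(200,131),(293,162),(350,176),(410,184),(470,195),(540,203)]:
    for z in np.arange(0,0.8,.02):
        w=plane(t,[p],z);q=proj(s,w)[0]
        if 200<q[0]<435:
            y=np.interp(q[0],cs[:,0],cs[:,1])
            if abs(y-q[1])<8: print('cable',p,w.round(3),q.round())
for p in [(0,85),(293,140),(420,170),(400,180),(392,163)]:
    for z in (0.1,.2,.3,.4,.5): 
        w=plane(t,[p],z);print(p,w.round(2),proj(s,w)[0].round())
```

```text
cable (200, 131) [[0.661 0.323 0.44 ]] [234. 131.]
cable (200, 131) [[0.656 0.317 0.46 ]] [237. 123.]
cable (293, 162) [[0.602 0.121 0.34 ]] [294. 131.]
cable (293, 162) [[0.599 0.119 0.36 ]] [295. 125.]
cable (293, 162) [[0.596 0.118 0.38 ]] [296. 119.]
cable (350, 176) [[ 0.567 -0.023  0.32 ]] [326. 117.]
cable (350, 176) [[ 0.565 -0.021  0.34 ]] [327. 112.]
cable (350, 176) [[ 0.563 -0.02   0.36 ]] [327. 106.]
cable (410, 184) [[ 0.547 -0.179  0.3  ]] [351. 102.]
cable (410, 184) [[ 0.545 -0.175  0.32 ]] [352.  97.]
cable (410, 184) [[ 0.543 -0.17   0.34 ]] [352.  92.]
cable (410, 184) [[ 0.541 -0.166  0.36 ]] [352.  87.]
cable (470, 195) [[ 0.515 -0.326  0.32 ]] [376.  80.]
cable (470, 195) [[ 0.513 -0.319  0.34 ]] [376.  76.]
cable (470, 195) [[ 0.512 -0.311  0.36 ]] [376.  71.]
cable (470, 195) [[ 0.511 -0.304  0.38 ]] [376.  67.]
cable (540, 203) [[ 0.491 -0.492  0.34 ]] [398.  58.]
cable (540, 203) [[ 0.49  -0.481  0.36 ]] [397.  54.]
cable (540, 203) [[ 0.49 -0.47  0.38]] [397.  50.]
cable (540, 203) [[ 0.489 -0.459  0.4  ]] [397.  46.]
(0, 85) [[0.9  1.06 0.1 ]] [-38. 423.]
[... 341 characters left out ...]
2 0.11 0.5 ]] [287.  76.]
(420, 170) [[ 0.61 -0.26  0.1 ]] [342. 138.]
(420, 170) [[ 0.6  -0.23  0.2 ]] [343. 118.]
(420, 170) [[ 0.58 -0.21  0.3 ]] [344.  96.]
(420, 170) [[ 0.57 -0.18  0.4 ]] [346.  72.]
(420, 170) [[ 0.56 -0.16  0.5 ]] [348.  45.]
(400, 180) [[ 0.58 -0.19  0.1 ]] [343. 149.]
(400, 180) [[ 0.57 -0.17  0.2 ]] [344. 128.]
(400, 180) [[ 0.56 -0.15  0.3 ]] [345. 105.]
(400, 180) [[ 0.55 -0.13  0.4 ]] [347.  79.]
(400, 180) [[ 0.54 -0.11  0.5 ]] [349.  51.]
(392, 163) [[ 0.63 -0.17  0.1 ]] [326. 148.]
(392, 163) [[ 0.62 -0.15  0.2 ]] [328. 128.]
(392, 163) [[ 0.6  -0.13  0.3 ]] [330. 105.]
(392, 163) [[ 0.59 -0.12  0.4 ]] [333.  79.]
(392, 163) [[ 0.57 -0.1   0.5 ]] [336.  51.]
```

```bash
python3 -m jog '[[[0.03,-0.036,0,0,0,0],[0.03,-0.036,0,0,0,0],[0.03,-0.036,0,0,0,0],[0.03,-0.036,0,0,0,0],[0.03,-0.036,0,0,0,0],[0.03,-0.036,0,0,0,0],[0.03,-0.036,0,0,0,0],[0.03,-0.036,0,0,0,0],[0,0,0,0,0,-0.175],[0,0,0,0,0,-0.175],[0,0,0,0,0,-0.175],[0,0,0,0,0,-0.175]]]'
python3 -m jog '[[[0,0,0,0,0,-0.175],[0,0,0,0,0,-0.175],[0,0,0,0,0,0],[0,0,0,0,0,0]]]'
python3 - <<'E'
from plant import *
from h import *
import pickle
s=get_state();d=snapshot('wrist');pickle.dump((s,d),open('w1.pkl','wb'))
cv2.imwrite('pics/w1.png',d['frame'][:,:,::-1])
print(np.round(s['tool_pos'],3),np.round(s['q'],2),R.from_quat(s['eef_rot']).as_matrix().round(3))
E
```

```text
clock: 1.65
tool_pos: [0.3624, -0.1995, 0.2011]
eef_rot: [0.838, 0.546, -0.0, -0.0]
contact_force: [0.2, 0.4, -0.1]
opening: 0.998
finger_force: 0.0
clock: 2.15
tool_pos: [0.3624, -0.1996, 0.2011]
eef_rot: [0.733, 0.68, -0.0, 0.0]
contact_force: [0.1, -0.1, -0.1]
opening: 1.001
finger_force: 0.0
[ 0.362 -0.2    0.201] [ 0.73  0.45 -0.49  2.16  0.37  0.61 -0.1 ] [[ 0.075  0.997  0.   ]
 [ 0.997 -0.075 -0.   ]
 [-0.     0.    -1.   ]]
```

```bash
python3 -m jog '[[[0.05,0,0,0,0,0],[0.05,0,0,0,0,0],[0.05,0,0,0,0,0],[0.05,0,0,0,0,0],[0.0,0,0,0,0,0],[0,0,0,0,0,0]]]'
python3 - <<'E'
from plant import *
from h import *
import pickle
s=get_state();d=snapshot('wrist');pickle.dump((s,d),open('w2.pkl','wb'))
cv2.imwrite('pics/w2.png',d['frame'][:,:,::-1])
print(np.round(s['tool_pos'],3),np.round(s['q'],2))
E
python3 -m jog '[[[0.05,0,0,0,0,0],[0.05,0,0,0,0,0],[0.05,0,0,0,0,0],[0,0,0,0,0,0],[0,0,0,0,0,0]]]'
python3 - <<'E'
from plant import *
from h import *
import pickle
s=get_state();d=snapshot('wrist');pickle.dump((s,d),open('w3.pkl','wb'))
cv2.imwrite('pics/w3.png',d['frame'][:,:,::-1])
print(np.round(s['tool_pos'],3),np.round(s['q'],2))
E
```

```text
clock: 2.95
tool_pos: [0.3766, -0.0006, 0.2011]
eef_rot: [0.732, 0.681, -0.0, 0.0]
contact_force: [-0.1, -0.4, 0.2]
opening: 0.999
finger_force: 0.0
[ 0.377 -0.001  0.201] [ 0.21  0.41 -0.47  2.25  0.35  0.55 -0.6 ]
clock: 3.62
tool_pos: [0.3875, 0.1473, 0.2008]
eef_rot: [0.733, 0.68, -0.001, 0.0]
contact_force: [0.1, -0.1, -0.2]
opening: 1.006
finger_force: 0.0
[0.388 0.147 0.201] [-0.17  0.45 -0.45  2.15  0.34  0.6  -0.93]
```

View pics/w2.png

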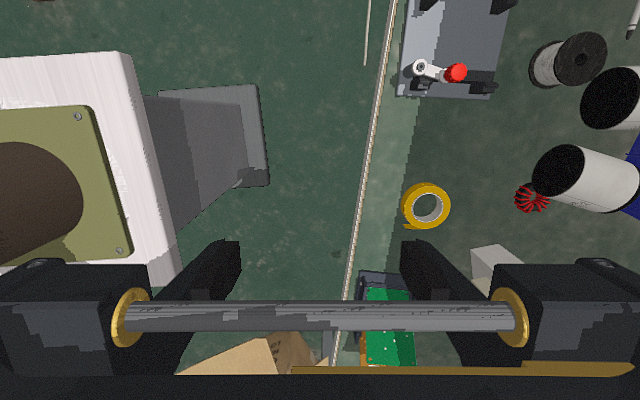

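View pics/w3.png

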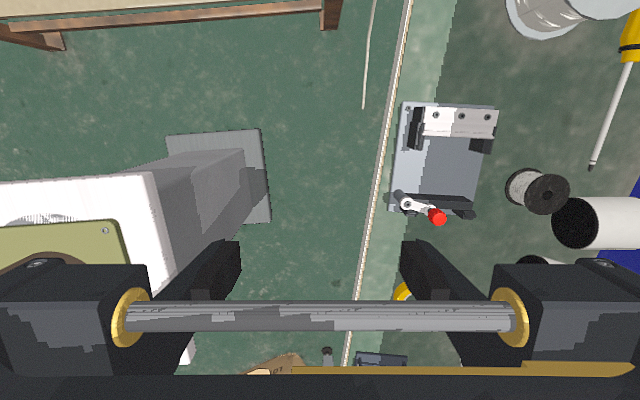

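Run:
```python
from h import *
import pickle
C=np.zeros((600,800,3),np.uint8)
vs=[];
for n in ('w2','w3'):
    s,d=pickle.load(open(n+'.pkl','rb'));f=d['frame'].astype(int)
    m=(f[:,:,0]>150)&(f[:,:,1]<70)&(f[:,:,2]<70);m[:, :380]=0;m[:,500:]=0;m[250:]=0
    ys,xs=np.nonzero(m);print(n,len(xs),xs.mean(),ys.mean(),xs.min(),xs.max(),ys.min(),ys.max())
    C0,v=ray(d,[[xs.mean(),ys.mean()]],s);vs.append((C0,v[0]))
print('knob',tri(vs))
s,d=pickle.load(open('w3.pkl','rb'))
base=[[403,101],[499,110],[391,212]]
print(plane(d,base,.01,s))
pv=[]
for n,p in (('w2',(420,68)),('w3',(406,203))):
    s,d=pickle.load(open(n+'.pkl','rb'));c,v=ray(d,[p],s);pv.append((c,v[0]))
print('pivot',tri(pv))
s,d=pickle.load(open('w3.pkl','rb'));a=cv2.resize(d['frame'][92:228,384:504],None,fx=4.4,fy=4.4,interpolation=cv2.INTER_CUBIC)
C[:598,:528]=a[:598]
s,d=pickle.load(open('w1.pkl','rb'));b=d['frame'][150:260,330:470];b=cv2.resize(b,None,fx=1.9,fy=1.9);C[:b.shape[0],530:530+b.shape[1]]=b
cv2.imwrite('pics/c3.png',C[:,:,::-1])
```

```text
w2 193 458.9481865284974 71.86528497409327 448 467 63 81
w3 170 437.1058823529412 216.6764705882353 428 446 208 225
knob (array([0.51620654, 0.10093945, 0.07848004]), [np.float64(1.5), np.float64(1.5)])
[[0.49423961 0.22671269 0.01      ]
 [0.60989552 0.20695599 0.01      ]
 [0.47941857 0.08541095 0.01      ]]
pivot (array([0.48894327, 0.11016488, 0.05013396]), [np.float64(0.8), np.float64(0.8)])
```

View pics/c3.png

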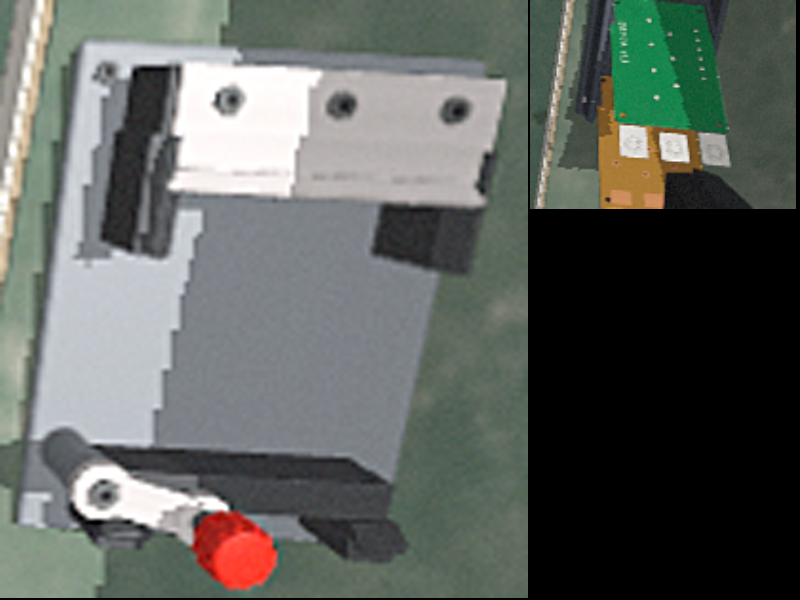

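Run:
```python
from h import *
import pickle
s,d=pickle.load(open('w3.pkl','rb'))
P=lambda x,y:(384+x/4.4,92+y/4.4)
h=plane(d,[P(228,100),P(342,104),P(456,110)],.049,s);n=plane(d,[P(170,190),P(485,205)],.0495,s);b=plane(d,[P(80,42),P(20,522)],.010,s)
pv=plane(d,[P(104,493)],.054,s);top=plane(d,[P(183,65),P(508,82)],.048,s)
for nm,a in (('holes',h),('nose',n),('base',b),('pivot',pv),('liptop',top)):print(nm,a.round(4).tolist())
ang=lambda v:np.degrees(np.arctan2(v[1],v[0]))
print(ang(h[2]-h[0]),ang(n[1]-n[0]),ang(b[0]-b[1])-90,ang(top[1]-top[0]),np.linalg.norm(b[0]-b[1]),np.linalg.norm(n[1]-n[0]))
for yaw in (-6,-7,-8):
    Rz=R.from_euler('z',yaw,degrees=True)
    print(yaw,[ (m-Rz.apply(o)).round(4).tolist() for m,o in ((pv[0],[-.046,-.042,.054]),(n.mean(0),[0,.0375,.0495]),(b.mean(0),[-.056,0,.01]),(b[0],[-.056,.071,.01]),(b[1],[-.056,-.071,.01]))])
# rack, w1 and w2 : green mask
for nme in ('w1','w2'):
    s,d=pickle.load(open(nme+'.pkl','rb'));f=d['frame'].astype(int)
```

```text
holes [[0.5196, 0.2093, 0.049], [0.5478, 0.2061, 0.049], [0.5759, 0.2023, 0.049]]
nose [[0.5058, 0.1885, 0.0495], [0.5852, 0.1784, 0.0495]]
base [[0.4933, 0.2262, 0.01], [0.4761, 0.0876, 0.01]]
pivot [[0.489, 0.1102, 0.054]]
liptop [[0.5086, 0.2185, 0.048], [0.5885, 0.208, 0.048]]
-7.052052748493758 -7.242698540684043 -7.052400823489592 -7.513408559847496 0.1396038269747437 0.08000157212993832
-6 [[0.5391, 0.1471, 0.0], [0.5416, 0.1462, -0.0], [0.5404, 0.151, 0.0], [0.5415, 0.1497, 0.0], [0.5392, 0.1524, 0.0]]
-7 [[0.5398, 0.1462, 0.0], [0.5409, 0.1462, -0.0], [0.5403, 0.1501, 0.0], [0.5402, 0.1489, 0.0], [0.5404, 0.1513, 0.0]]
-8 [[0.5404, 0.1454, 0.0], [0.5403, 0.1463, -0.0], [0.5401, 0.1491, 0.0], [0.5388, 0.1481, 0.0], [0.5415, 0.1501, 0.0]]
```

```bash
python3 -m jog '[[[0,0,0.037,0,0,0.05],[0,0,0.037,0,0,0],[0,0,0.037,0,0,0],[-0.0074,0.0335,0,0,0,0],[-0.0074,0.0335,0,0,0,0],[-0.0074,0.0335,0,0,0,0],[-0.0074,0.0335,0,0,0,0],[0,0,0,0,0,0],[0,0,0.015,0,0,0],[0,0,0.014,0,0,0],[0,0,0,0,0,0]]]'
python3 - <<'E'
from plant import *
from h import *
s=get_state();d=snapshot('wrist');cv2.imwrite('pics/k.png',d['frame'][:,:,::-1])
print(np.array(s['tool_pos']).round(4),R.from_quat(s['eef_rot']).as_matrix().round(3).tolist(),np.round(s['q'],2))
f=d['frame'].astype(int);m=(f[:,:,0]>150)&(f[:,:,1]<70)&(f[:,:,2]<70);ys,xs=np.nonzero(m);print(len(xs),xs.mean(),ys.mean()) if len(xs) else 0
if len(xs):print(plane(d,[[xs.mean(),ys.mean()]],.076,s))
E
```

```text
clock: 5.05
tool_pos: [0.515, 0.1038, 0.0596]
eef_rot: [0.748, 0.663, -0.002, -0.001]
contact_force: [-0.4, -0.1, 0.6]
opening: 1.0
finger_force: 0.0
[0.515  0.1038 0.0596] [[0.12, 0.993, -0.004], [0.993, -0.12, -0.001], [-0.002, -0.004, -1.0]] [-0.09  0.8  -0.32  1.97  0.54  0.46 -0.94]
666 320.12762762762765 243.54504504504504
[[0.51478829 0.10066649 0.076     ]]
```

```bash
python3 -m jog '[[[-0.003,0,0,0,0,0],[0,0,0,0,0,0],[0,0,0,0,0,0],[0,0,0,0,0,0],[0,0,0,0,0,0],[0,0,0,0,0,0],[0,0,0,0,0,0]]]' 0.012 8
python3 -m jog '[[[-0.008,-0.003,0,0,0,0],[-0.007,-0.0053,0,0,0,0],[-0.005,-0.007,0,0,0,0],[-0.0027,-0.0082,0,0,0,0],[-0.0002,-0.0087,0,0,0,0],[0.0024,-0.0083,0,0,0,0],[0,0,0,0,0,0]]]'
```

```text
clock: 5.98
tool_pos: [0.5167, 0.1009, 0.0611]
eef_rot: [0.749, 0.663, -0.0, 0.0]
contact_force: [-0.7, 0.2, 0.1]
opening: 0.23
finger_force: 0.0
clock: 6.85
tool_pos: [0.4732, 0.0863, 0.0612]
eef_rot: [0.748, 0.663, -0.0, -0.0]
contact_force: [0.3, -0.0, -0.0]
opening: 0.133
finger_force: 0.0
```

Run:
```python
from plant import *
from h import *
s=get_state();d=snapshot('wrist');cv2.imwrite('pics/k2.png',d['frame'][:,:,::-1])
f=d['frame'].astype(int);m=(f[:,:,0]>150)&(f[:,:,1]<70)&(f[:,:,2]<70);ys,xs=np.nonzero(m)
if len(xs):print(len(xs),xs.mean(),ys.mean(),xs.min(),xs.max(),ys.min(),ys.max());print(plane(d,[[xs.mean(),ys.mean()]],.076,s))
```

```text
428 440.7920560747664 260.75467289719626 370 538 194 345
[[0.54860495 0.06099556 0.076     ]]
```

View pics/k2.png

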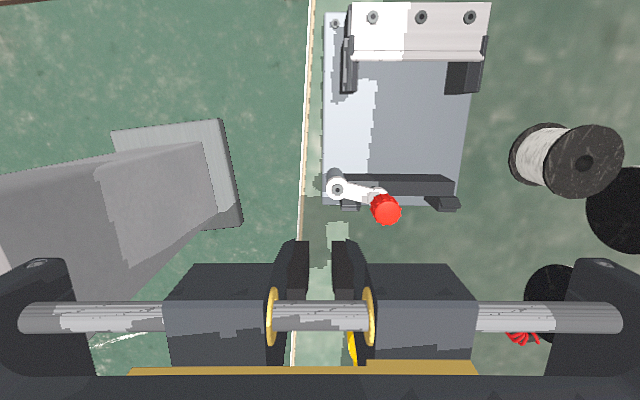

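```bash
python3 -m jog '[[[0,0,-0.027,0,0,0],[0.0205,0.0405,0,0,0,0],[0,0,0,0,0,0],[0,0,0.027,0,0,0],[0,0,0,0,0,0]]]' 0.04 8
python3 -m jog '[[[0,0,0,0,0,0],[0,0,0,0,0,0],[0,0,0,0,0,0],[0,0,0,0,0,0],[0,0,0,0,0,0]]]' 0.010 8
```

```text
clock: 7.52
tool_pos: [0.5147, 0.1, 0.0597]
eef_rot: [0.749, 0.663, -0.002, -0.001]
contact_force: [-0.7, -0.1, -0.1]
opening: 0.453
finger_force: 0.0
clock: 8.15
tool_pos: [0.5168, 0.1009, 0.0613]
eef_rot: [0.749, 0.663, 0.0, 0.0]
contact_force: [0.5, 0.4, -0.4]
opening: 0.112
finger_force: 0.0
```

Run:
```python
from plant import *
from h import *
s=get_state();d=snapshot('wrist');cv2.imwrite('pics/k3.png',d['frame'][:,:,::-1])
print(s['tool_pos'],s['opening'])
f=d['frame'].astype(int);m=(f[:,:,0]>150)&(f[:,:,1]<70)&(f[:,:,2]<70);m[300:]=0;ys,xs=np.nonzero(m)
if len(xs):print(len(xs),xs.mean(),ys.mean(),xs.min(),xs.max(),ys.min(),ys.max());print(plane(d,[[xs.mean(),ys.mean()]],.076,s))
s2=dict(s);s2['tool_pos']=[.4732,.0863,.0612]
print(plane(d,[[386,210]],.076,s2))
```

```text
[0.5167705  0.10090469 0.06127952] 0.11205521022187621
599 317.7161936560935 238.20367278797997 304 329 223 254
[[0.5153425  0.10080669 0.076     ]]
[[0.51557091 0.0997401  0.076     ]]
```

View pics/k3.png

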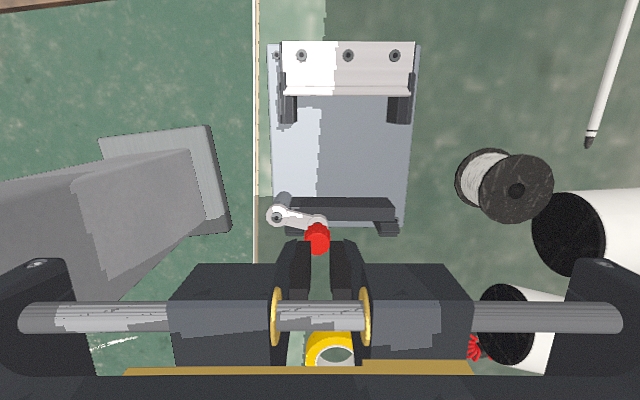

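Run:
```python
import cv2,numpy as np
a=cv2.imread('pics/k3.png')[200:320,250:390];b=cv2.imread('pics/w3.png')[220:330,200:440]
c=np.zeros((600,800,3),np.uint8)
a=cv2.resize(a,None,fx=4,fy=4,interpolation=cv2.INTER_CUBIC);c[:480,:560]=a
b=cv2.resize(b,(240,110));c[485:595,:240]=b
cv2.imwrite('pics/k3c.png',c)
```

```text
(no output)
```

View pics/k3c.png

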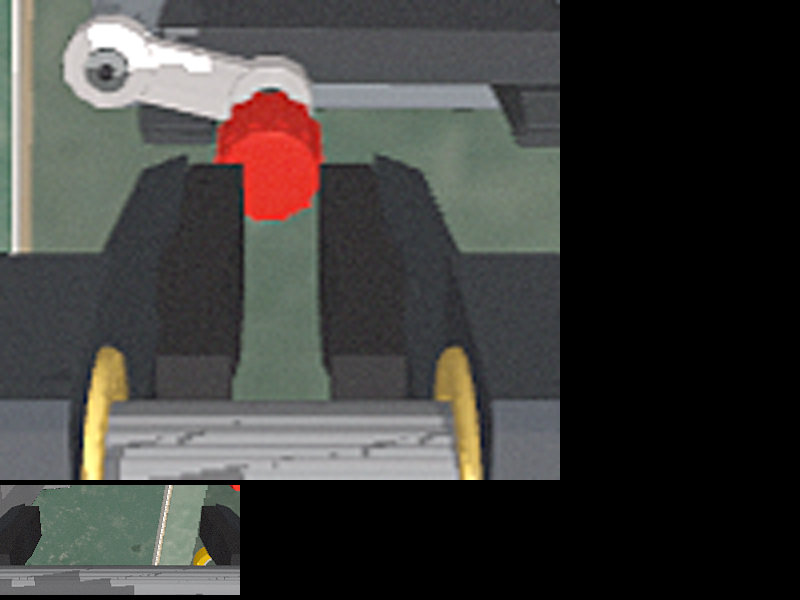

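Run:
```python
import plant
print([n for n in dir(plant) if not n.startswith('__')], getattr(plant,'tcp_to_grasp',None))
```

```text
['Unreachable', 'finish_job', 'get_state', 'snapshot', 'tcp_to_grasp'] -0.0187
```

```bash
python3 -m jog '[[[0,0,-0.01,0,0,0],[-0.036,0,0,0,0,0],[-0.036,0,0,0,0,0],[0,0,0.025,0,0,0],[0,0,0.02,0,0,0],[0,0,0,0,0,0]]]'
python3 -m jog '[[[0,0,0.01,0,0,0],[0,0,0,0,0,0]]]'
python3 -m jog '[[[0,0,0.008,0,0,0],[0,0,0,0,0,0]]]'
```

```text
clock: 8.95
tool_pos: [0.5073, 0.0293, 0.0257]
eef_rot: [0.749, 0.663, -0.001, -0.0]
contact_force: [0.3, 0.5, -0.1]
opening: 0.114
finger_force: 0.0
clock: 9.2
tool_pos: [0.508, 0.0295, 0.0161]
eef_rot: [0.749, 0.663, -0.0, 0.0]
contact_force: [0.5, -0.3, 0.3]
opening: 0.115
finger_force: 0.0
clock: 9.45
tool_pos: [0.5077, 0.0294, 0.0078]
eef_rot: [0.749, 0.663, -0.0, -0.0]
contact_force: [0.4, 0.0, 1.6]
opening: 0.112
finger_force: 0.0
```

```bash
for i in 1 2 3; do python3 -m jog '[[[0,0,0.004,0,0,0],[0,0,0,0,0,0]]]' | egrep 'tool_pos|contact'; done
python3 - <<'E'
from plant import *
from h import *
s=get_state();d=snapshot('wrist');cv2.imwrite('pics/b.png',d['frame'][200:330,230:410,::-1])
E
```

```text
tool_pos: [0.5078, 0.0294, 0.0039]
contact_force: [0.4, -0.2, 0.4]
tool_pos: [0.5078, 0.0294, -0.0001]
contact_force: [-0.2, -0.5, -0.8]
tool_pos: [0.5077, 0.0294, -0.0042]
contact_force: [-0.6, -0.9, 0.1]
```

```bash
for i in 1 2 3 4; do python3 -m jog '[[[0,0,0.004,0,0,0],[0,0,0,0,0,0]]]' | egrep 'tool_pos|contact'; done
```

```text
tool_pos: [0.5078, 0.0294, -0.0082]
contact_force: [-0.1, 0.2, 0.6]
tool_pos: [0.5077, 0.0294, -0.0122]
contact_force: [-0.5, 0.3, -0.5]
tool_pos: [0.5077, 0.0294, -0.0162]
contact_force: [0.5, -0.1, 0.1]
tool_pos: [0.5078, 0.0294, -0.0202]
contact_force: [0.3, -0.2, 0.4]
```

```bash
for i in 1 2 3 4; do python3 -m jog '[[[0,0,0.003,0,0,0],[0,0,0,0,0,0]]]' | egrep 'tool_pos|contact'; done
```

```text
tool_pos: [0.5078, 0.0294, -0.0231]
contact_force: [0.6, 0.2, 1.5]
tool_pos: [0.5078, 0.0294, -0.0261]
contact_force: [1.2, 0.5, 0.4]
tool_pos: [0.5078, 0.0294, -0.0291]
contact_force: [-0.3, 0.7, -0.4]
tool_pos: [0.5078, 0.0294, -0.0321]
contact_force: [-0.1, -0.5, -1.0]
```

```bash
for i in 1 2 3 4; do python3 -m jog '[[[0,0,0.0015,0,0,0],[0,0,0,0,0,0]]]' | egrep 'tool_pos|contact'; done
```

```text
tool_pos: [0.5079, 0.0294, -0.0334]
contact_force: [-0.3, 1.1, -0.2]
tool_pos: [0.5079, 0.0295, -0.035]
contact_force: [-0.4, 0.5, 0.0]
tool_pos: [0.5079, 0.0294, -0.0365]
contact_force: [0.7, 1.4, -0.6]
tool_pos: [0.508, 0.0294, -0.0371]
contact_force: [-0.1, -0.6, 7.8]
```

```bash
python3 -m jog '[[[0,0,-0.048,0,0,0],[0,0,-0.045,0,0,0],[0.036,0,0,0,0,0],[0.036,-0.001,0,0,0,0],[0,0,0,0,0,0],[0,0,0.031,0,0,0],[0,0,0,0,0,0]]]' 0.045 8
python3 -m jog '[[[0,0,0,0,0,0],[0,0,0,0,0,0],[0,0,0,0,0,0],[0,0,0,0,0,0],[0,0,0,0,0,0]]]' 0.010 8
```

```text
clock: 14.12
tool_pos: [0.5139, 0.099, 0.0227]
eef_rot: [0.749, 0.662, -0.003, -0.0]
contact_force: [0.1, 1.0, 0.4]
opening: 0.51
finger_force: 0.0
clock: 14.75
tool_pos: [0.5151, 0.1011, 0.0246]
eef_rot: [0.749, 0.663, -0.0, -0.0]
contact_force: [-3.3, 0.3, 5.8]
opening: 0.172
finger_force: 8.0
```

```bash
python3 -m jog '[[[-0.008,-0.003,0,0,0,0],[-0.007,-0.0053,0,0,0,0],[-0.005,-0.007,0,0,0,0],[-0.0027,-0.0082,0,0,0,0],[-0.0002,-0.0087,0,0,0,0],[0.0024,-0.0083,0,0,0,0],[0,0,0,0,0,0]]]'
python3 -m jog '[[[0,0,0,0,0,0],[0,0,0,0,0,0],[0,0,-0.035,0,0,0],[-0.02,-0.03,-0.03,0,0,0],[-0.02,-0.03,-0.01,0,0,0],[0,0,0,0,0,0]]]' 0.0881
python3 - <<'E'
from plant import *
from h import *
s=get_state();d=snapshot('wrist');cv2.imwrite('pics/k4.png',d['frame'][:,:,::-1]);p=s['tool_pos']
f=d['frame'].astype(int);m=(f[:,:,0]>150)&(f[:,:,1]<70)&(f[:,:,2]<70);m[260:]=0;m[:,450:]=0;ys,xs=np.nonzero(m)
if len(xs):print(len(xs),xs.mean(),ys.mean());k=plane(d,[[xs.mean(),ys.mean()]],.077,s)[0];print(k)
v=R.from_euler('z',7.2,degrees=True).apply(k-[.4894,.1104,0]);print(v,'joint',np.arctan2(-v[1],v[0]));print(np.array(p),R.from_quat(s['eef_rot']).as_matrix().round(3).tolist())
E
```

```text
clock: 15.62
tool_pos: [0.4716, 0.0833, 0.0241]
eef_rot: [0.749, 0.662, -0.002, 0.001]
contact_force: [0.1, -3.9, 3.5]
opening: 0.175
finger_force: 8.0
clock: 16.38
tool_pos: [0.4058, 0.0518, 0.0997]
eef_rot: [0.749, 0.663, -0.001, -0.0]
contact_force: [0.4, -0.2, -0.2]
opening: 0.835
finger_force: 0.0
166 402.1807228915663 158.22289156626505
[0.46890832 0.08880698 0.077     ]
[-0.01762377 -0.02399104  0.077     ] joint 2.204367219662992
[0.40580312 0.05184862 0.09973652] [[0.122, 0.993, -0.002], [0.993, -0.122, -0.002], [-0.002, -0.002, -1.0]]
```

```bash
python3 -m jog '[[[-0.0476,0.002,-0.0115,0,0,0],[-0.0476,0.002,-0.0115,0,0,0],[-0.0476,0.002,-0.0115,0,0,0],[-0.0476,0.002,-0.0115,0,0,0],[-0.0476,0.002,-0.0115,0,0,0],[-0.0476,0.002,-0.0115,0,0,0],[-0.0476,0.002,-0.0115,0,0,0],[0,0,0,0,0,0],[0,0,0,0,0,0]]]' | grep tool
python3 - <<'E'
from plant import *
from h import *
import pickle
s=get_state();d=snapshot('wrist');pickle.dump((s,d),open('w5.pkl','wb'));cv2.imwrite('pics/w5.png',d['frame'][:,:,::-1])
E
python3 -m jog '[[[-0.05,0.01,0,0,0,0],[-0.05,0.01,0,0,0,0],[0,0,0,0,0,0],[0,0,0,0,0,0]]]' | grep tool
python3 - <<'E'
from plant import *
from h import *
import pickle
s=get_state();d=snapshot('wrist');pickle.dump((s,d),open('w6.pkl','wb'));cv2.imwrite('pics/w6.png',d['frame'][:,:,::-1])
for n in ('w1','w5','w6'):
    s,d=pickle.load(open(n+'.pkl','rb'));f=d['frame'].astype(int)
    m=((f[:,:,1]>f[:,:,0]+45)&(f[:,:,1]>f[:,:,2]+25)).astype(np.uint8)
    k,l,st,_=cv2.connectedComponentsWithStats(cv2.morphologyEx(m,cv2.MORPH_OPEN,np.ones((3,3))));i=1+np.argmax(st[1:,4])
    c=max(cv2.findContours((l==i).astype(np.uint8),0,1)[0],key=cv2.contourArea)
    print(n,np.round(s['tool_pos'],3),st[i],cv2.approxPolyDP(cv2.convexHull(c),4,True).reshape(-1,2).tolist())
a=[pickle.load(open(n+'.pkl','rb'))[1]['frame'] for n in('w5','w6')]
c=np.zeros((600,800,3),np.uint8)
c[:300,:800]=cv2.resize(a[0][40:220,220:460],(800,600))[:300] if 0 else 0
c[:,:400]=cv2.resize(a[0][:240,300:460],(400,600));c[:,400:]=cv2.resize(a[1][:240,300:460],(400,600))
cv2.imwrite('pics/w56.png',c[:,:,::-1])
E
```

```text
tool_pos: [0.3828, -0.2783, 0.1793]
tool_pos: [0.3904, -0.3786, 0.1793]
w1 [ 0.362 -0.2    0.201] [ 372  149   61   71 3401] [[377, 149], [422, 158], [432, 219], [377, 214], [372, 172]]
w5 [ 0.383 -0.278  0.179] [ 350   78   72   67 3867] [[353, 78], [406, 81], [421, 144], [354, 141]]
w6 [ 0.39  -0.379  0.179] [ 332    0   79   23 1570] [[410, 22], [333, 17], [333, 0], [405, 0]]
```

View pics/w56.png

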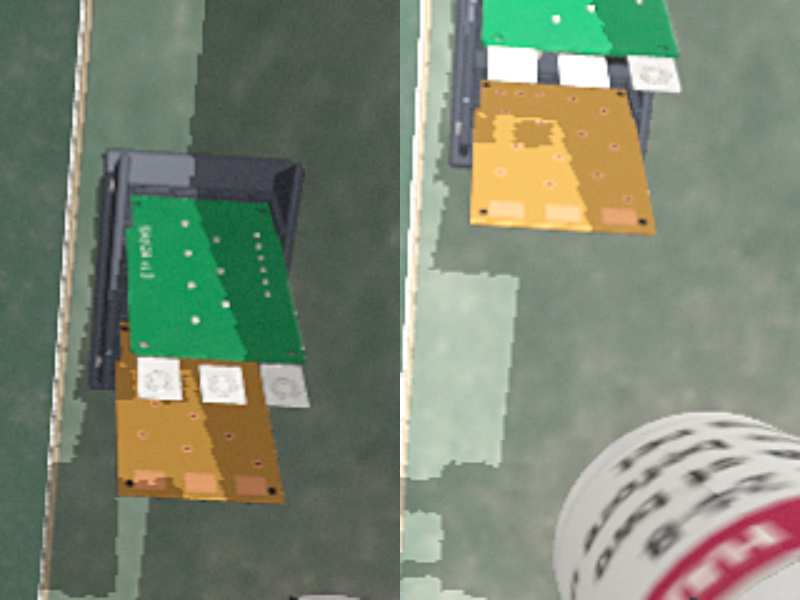

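```bash
cat > rk.py <<'E'
from h import *
import pickle
W={n:pickle.load(open(n+'.pkl','rb')) for n in('w1','w5','w6')}
def T(pts,ns): 
    return tri([(lambda c,v:(c,v[0]))(*ray(W[n][1],[p],W[n][0])) for p,n in zip(pts,ns)])
E
python3 - <<'E'
from rk import *
# refine lug-end edge: fit lines on the green mask boundary
L,r1=T([(377,214.5),(354,141.5),(333,17.5)],('w1','w5','w6'));Rr,r2=T([(432,219.5),(421.5,144.5),(410.5,22.5)],('w1','w5','w6'))
print(L,r1,Rr,r2,np.linalg.norm(L-Rr))
L2,q1=T([(377,149),(353,78)],('w1','w5'));R2,q2=T([(422,158),(406,81)],('w1','w5'));print(L2,q1,R2,q2)
# given tilt 52, rays of lower corners in w5: plane through lug edge
x=(Rr-L)/np.linalg.norm(Rr-L);print('yaw',np.degrees(np.arctan2(x[1],x[0])),'slope',x[2])
yaw=np.arctan2(x[1],x[0]);Rz=R.from_euler('z',yaw)
y=Rz.apply([0,np.cos(np.radians(52)),-np.sin(np.radians(52))]);M=(L+Rr)/2;c=M+.04875*y;print('centre',c,'lead',c+.04875*y)
n=np.cross(Rz.apply([1,0,0]),y);
for p in ((353,78),(406,81)):
    C,v=ray(W['w5'][1],[p],W['w5'][0]);v=v[0];P=C+v*((c-C)@n/(v@n));print('on plane',P,'along y',(P-c)@y,'x',(P-c)@Rz.apply([1,0,0]))
E
```

```text
[ 0.41972424 -0.2325471   0.09301921] [np.float64(1.0), np.float64(0.2), np.float64(1.1)] [ 0.48081139 -0.24341115  0.09044857] [np.float64(1.0), np.float64(0.7), np.float64(0.4)] 0.06209891606179382
[ 0.43285984 -0.17309579  0.02626901] [np.float64(1.4), np.float64(1.4)] [ 0.48214177 -0.18453048  0.04551901] [np.float64(0.3), np.float64(0.3)]
yaw -10.084335221520318 slope -0.04139588032898899
centre [ 0.4555231  -0.2084293   0.05331836] lead [ 0.46077839 -0.17887948  0.01490284]
on plane [ 0.43304476 -0.1723625   0.01290586] along y 0.05128420034779037 x -0.02844628229107349
on plane [ 0.49102648 -0.18274662  0.01299704] along y 0.05116848842126144 x 0.030457917425497888
```

```bash
python3 -m jog '[[[0.045,-0.003,0.002,0,0,0.05],[0.045,-0.003,0.002,0,0,0],[0.045,-0.003,0.002,0,0,0],[0.045,-0.003,0.002,0,0,0],[0,0,0,0,-0.1815,0],[0,0,0,0,-0.1815,0],[0,0,0,0,-0.1815,0],[0,0,0,0,-0.1815,0],[0,0,0,0,-0.1815,0],[0,0,0,0,0,0],[0,0,0,0,0,0]]]' 0.0881
cat > tgt.py <<'E'
from h import *
from plant import get_state
def board_pose(c,yaw,tilt,by,deep=.0557):
    """tool pose holding board: centre c, yaw, tilt(deg, lug end up), grasp at board y=by"""
    Rb=R.from_euler('z',yaw,degrees=True)*R.from_euler('x',-tilt,degrees=True)
    x,y,n=Rb.as_matrix().T
    q=R.from_matrix(np.c_[y,x,-n]);return np.array(c)+by*y-n*deep,q.as_quat(),(x,y,n)
def show(p,q):
    s=get_state();a,b=tomove(s,p,q);print('tool',np.round(s['tool_pos'],4),'q',np.round(s['q'],2));print('shift',a.round(4),'rot',b.round(4))
E
python3 - <<'E'
from tgt import *
p,q,(x,y,n)=board_pose([.4555,-.2084,.0533],-10,52,-.017)
show(p+.09*n,q);show(p,q)
E
```

```text
clock: 19.52
tool_pos: [0.4042, -0.2017, 0.1707]
eef_rot: [0.694, 0.585, -0.323, 0.267]
contact_force: [-0.4, -1.2, 0.2]
opening: 0.999
finger_force: 0.0
tool [ 0.4042 -0.2017  0.1707] q [-0.23  0.78 -0.04  2.18  1.03  0.97 -1.38]
shift [0.075  0.0523 0.0392] rot [-0.0039 -0.0424  0.0063]
tool [ 0.4042 -0.2017  0.1707] q [-0.23  0.78 -0.04  2.18  1.03  0.97 -1.38]
shift [0.0711 0.0527 0.1291] rot [-0.0039 -0.0424  0.0063]
```

```bash
python3 -m jog '[[[0.0375,0.026,0.02,0,-0.042,0],[0.0375,0.026,0.02,0,0,0],[0,0,0,0,0,0],[0,0,0,0,0,0]]]' |grep -v eef
python3 - <<'E'
from tgt import *
from plant import *
p,q,(x,y,n)=board_pose([.4555,-.2084,.0533],-10,52,-.017)
show(p,q)
s=get_state();d=snapshot('wrist');f=d['frame'].astype(int);cv2.imwrite('pics/w7.png',d['frame'][:,:,::-1])
m=((f[:,:,1]>f[:,:,0]+45)&(f[:,:,1]>f[:,:,2]+25)).astype(np.uint8)
k,l,st,_=cv2.connectedComponentsWithStats(cv2.morphologyEx(m,cv2.MORPH_OPEN,np.ones((3,3))));i=1+np.argmax(st[1:,4]);print(st[i])
C,Rb=np.array([.4555,-.2084,.0533]),np.c_[x,y,n]
for r in range(st[i,1]+2,st[i,1]+st[i,3],8):
    xs=np.nonzero(l[r]==i)[0];c,v=ray(d,[[xs[0]-.5,r],[xs[-1]+.5,r]],s)
    P=c+v*(((C+.001*n-c)@n)/(v@n))[:,None];print(r,xs[0],xs[-1],(((P-C)@Rb)*1000).round(1)[:,:2].tolist())
E
```

```text
clock: 20.02
tool_pos: [0.457, -0.196, 0.0885]
contact_force: [-0.7, 0.4, 0.2]
opening: 1.0
finger_force: 0.0
tool [ 0.457  -0.196   0.0885] q [-0.24  0.99 -0.02  2.03  1.06  0.98 -1.44]
shift [0.0032 0.0012 0.0872] rot [-0.0057  0.0014  0.0031]
[  277   120    89   126 10168]
122 278 364 [[-31.2, 47.9], [30.3, 48.0]]
130 279 364 [[-30.7, 42.4], [30.5, 42.5]]
138 279 363 [[-30.9, 36.8], [30.1, 37.0]]
146 279 363 [[-31.1, 31.1], [30.4, 31.3]]
154 279 363 [[-31.4, 25.4], [30.6, 25.5]]
162 277 365 [[-33.1, 19.5], [32.4, 19.7]]
170 277 364 [[-33.3, 13.5], [31.9, 13.7]]
178 278 364 [[-32.9, 7.5], [32.2, 7.7]]
186 278 363 [[-33.1, 1.3], [31.7, 1.5]]
194 279 362 [[-32.6, -5.0], [31.3, -4.7]]
202 279 362 [[-32.9, -11.3], [31.6, -11.1]]
210 280 361 [[-32.3, -17.8], [31.1, -17.6]]
218 280 361 [[-32.6, -24.4], [31.4, -24.2]]
226 281 361 [[-32.1, -31.1], [31.7, -30.9]]
234 280 360 [[-33.1, -38.0], [31.2, -37.7]]
242 280 360 [[-33.4, -44.9], [31.5, -44.6]]
```

```bash
python3 -m jog '[[[0.003,0.0005,0.029,0,0,0],[0,0,0.029,0,0,0],[0,0,0.015,0,0,0],[0,0,0.014,0,0,0],[0,0,0,0,0,0]]]' |grep -v eef
python3 -m jog '[[[0,0,0,0,0,0],[0,0,0,0,0,0],[0,0,0,0,0,0],[0,0,0,0,0,0],[0,0,0,0,0,0]]]' 0.055 25
```

```text
clock: 20.7
tool_pos: [0.4466, -0.2603, 0.0306]
contact_force: [0.3, 0.7, -0.1]
opening: 0.997
finger_force: 0.0
clock: 21.32
tool_pos: [0.447, -0.2597, 0.0304]
eef_rot: [0.687, 0.579, -0.338, 0.28]
contact_force: [-1.2, 0.7, 1.7]
opening: 0.722
finger_force: 25.2
```

```bash
python3 -m jog '[[[-0.005,0,0,0,0,0],[-0.01,0,0,0,0,0],[-0.012,0,0,0,0,0],[-0.014,0,0,0,0,0],[-0.02,0,0,0,0,0],[-0.02,0,0,0,0,0],[-0.02,0,0,0,0,0],[0,0,0,0,0,0],[0,0,0,0,0,0]]]'
python3 - <<'E'
from tgt import *
from plant import *
s=get_state();Rt=R.from_quat(s['eef_rot']).as_matrix();y,x,n=Rt[:,0],Rt[:,1],-Rt[:,2]
d=snapshot('wrist');f=d['frame'].astype(int)
m=((f[:,:,1]>f[:,:,0]+45)&(f[:,:,1]>f[:,:,2]+25)).astype(np.uint8)
k,l,st,_=cv2.connectedComponentsWithStats(cv2.morphologyEx(m,cv2.MORPH_OPEN,np.ones((3,3))));i=1+np.argmax(st[1:,4]);print(st[i])
C=np.array(s['tool_pos'])+n*.0557
for r in list(range(st[i,1],st[i,1]+st[i,3],16))+[st[i,1]+st[i,3]-1]:
    xs=np.nonzero(l[r]==i)[0];c,v=ray(d,[[xs[0]-.5,r-.5*(r==st[i,1])],[xs[-1]+.5,r]],s)
    P=c+v*(((C+.001*n-c)@n)/(v@n))[:,None];print(r,xs[0],xs[-1],(((P-C)@np.c_[x,y,n])*1000).round(1)[:,:2].tolist())
E
```

```text
clock: 22.45
tool_pos: [0.4372, -0.3205, 0.1095]
eef_rot: [0.687, 0.58, -0.337, 0.28]
contact_force: [-0.5, 0.5, -1.8]
opening: 0.723
finger_force: 25.0
[  246   141   148   159 21039]
141 250 390 [[-30.2, 63.5], [30.0, 63.2]]
157 247 393 [[-32.0, 56.5], [31.8, 56.4]]
173 248 392 [[-32.1, 49.4], [31.9, 49.4]]
189 250 390 [[-31.8, 42.1], [31.5, 42.1]]
205 251 389 [[-31.9, 34.6], [31.6, 34.5]]
221 252 388 [[-32.0, 26.8], [31.7, 26.7]]
237 253 387 [[-32.1, 18.7], [31.7, 18.6]]
253 254 386 [[-32.1, 10.3], [31.8, 10.3]]
269 256 384 [[-31.7, 1.7], [31.4, 1.6]]
285 257 383 [[-31.8, -7.3], [31.4, -7.3]]
299 257 382 [[-32.3, -15.4], [31.4, -15.4]]
```

```bash
python3 -m jog '[[[-0.01,0,0,0,0.157,0],[0,0,0,0,0.157,0],[0,0,0,0,0.157,0],[0,0,0,0,0.157,0],[0,0,0,0,0,0],[0,0,0,0,0,0]]]'
cat >> tgt.py <<'E'
O=np.array([.5403,.1463,0]);YAW=-7.2
def ins(lead,tilt,by=-.0148,deep=.0553):
    """lead: frame coords of the lead-edge centre"""
    p=O+R.from_euler('z',YAW,degrees=True).apply(lead)
    y=(R.from_euler('z',YAW,degrees=True)*R.from_euler('x',-tilt,degrees=True)).apply([0,1,0])
    return board_pose(p-.04875*y,YAW,tilt,by,deep)[:2]
E
python3 - <<'E'
from tgt import *
show(*ins([0,.030,.075],16));s=get_state()
print(ins([0,.030,.075],16)[0], R.from_quat(s['eef_rot']).as_matrix().round(3).tolist())
print(R.from_quat(s['eef_rot']).inv().apply(np.array([.40,-.18,.15])-s['tool_pos']))
E
```

```text
clock: 23.25
tool_pos: [0.4356, -0.3264, 0.1171]
eef_rot: [0.758, 0.638, -0.11, 0.087]
contact_force: [-0.3, 0.3, -2.0]
opening: 0.722
finger_force: 25.0
tool [ 0.4356 -0.3264  0.1171] q [ 0.52  0.7  -0.23  2.    0.85  0.58 -0.58]
shift [ 0.4418  0.0246 -0.0464] rot [-0.0209  0.0008 -0.0432]
[0.5344932  0.10033441 0.03935898] [[0.163, 0.985, -0.055], [0.947, -0.172, -0.271], [-0.277, -0.008, -0.961]]
[ 0.12374538 -0.06052809 -0.06930003]
```

```bash
python3 -m jog '[[[0.044,-0.02,-0.0135,0,0,0],[0.044,-0.02,-0.0135,0,0,0],[0.044,-0.02,-0.0135,0,0,0],[0.0455,-0.0028,-0.0053,0,0,0],[0.0455,-0.0028,-0.0053,0,0,0],[0.0455,-0.0028,-0.0053,0,0,0],[0.0455,-0.0028,-0.0053,0,0,0],[0.025,0.024,0,-0.01,0,-0.02],[0.025,0.024,0,-0.01,0,-0.02],[0.025,0.024,0,0,0,0],[0,0,0,0,0,0],[0,0,0,0,0,0]]]'
python3 - <<'E'
from tgt import *
show(*ins([0,.030,.075],16))
E
```

```text
clock: 24.75
tool_pos: [0.5008, 0.0606, 0.0691]
eef_rot: [0.743, 0.655, -0.106, 0.093]
contact_force: [-0.6, -0.1, -1.1]
opening: 0.72
finger_force: 25.0
tool [0.5008 0.0606 0.0691] q [-0.22  0.81 -0.28  1.94  0.72  0.71 -1.19]
shift [0.0502 0.0285 0.0164] rot [-0.0008  0.0033  0.0004]
```

```bash
python3 -m jog '[[[0.025,0.0142,0.004,0,0,0],[0.025,0.0142,0.004,0,0,0],[0,0,0.004,0,0,0],[0,0,0.004,0,0,0],[0,0,0,0,0,0],[0,0,0,0,0,0]]]'
python3 - <<'E'
from tgt import *
from plant import *
import pickle
show(*ins([0,.030,.075],16))
s=get_state();d=snapshot('wrist');pickle.dump((s,d),open('w8.pkl','wb'));cv2.imwrite('pics/w8.png',d['frame'][:,:,::-1])
Rz=R.from_euler('z',YAW,degrees=True)
Rt=R.from_quat(s['eef_rot']).as_matrix();y,x,n=Rt[:,0],Rt[:,1],-Rt[:,2]
f=d['frame'].astype(int);m=((f[:,:,1]>f[:,:,0]+45)&(f[:,:,1]>f[:,:,2]+25)).astype(np.uint8)
k,l,st,_=cv2.connectedComponentsWithStats(cv2.morphologyEx(m,cv2.MORPH_OPEN,np.ones((3,3))));i=1+np.argmax(st[1:,4]);print(st[i])
C=np.array(s['tool_pos'])+n*.0553
for r in (st[i,1],st[i,1]+3,st[i,1]+10,st[i,1]+60,st[i,1]+120):
    xs=np.nonzero(l[r]==i)[0];c,v=ray(d,[[xs[0]-.5,r-.5],[xs[-1]+.5,r-.5]],s)
    P=c+v*(((C+.001*n-c)@n)/(v@n))[:,None];print(r,xs[0],xs[-1],(((P-C)@np.c_[x,y,n])*1000).round(1)[:,:2].tolist(),'frame',(Rz.inv().apply(P-O)*1000).round(1).tolist())
# expected lip/nose/hole pixels
F=lambda p:proj(d,O+Rz.apply(p),s).round(1).tolist()
print('nose corners',F([[-.04,.0375,.0495],[.04,.0375,.0495]]),'holes exp',F([[-.0285,.0586,.049],[0,.0586,.049],[.0285,.0586,.049]]))
g=f.sum(2)
for col in (300,320,340):
    print(col,[int(v) for v in g[st[i,1]-75:st[i,1]+3:3,col]])
r=int(F([0,.046,.049])[0][1]);print('row',r,[int(v) for v in g[r,180:460:4]])
E
```

```text
clock: 25.5
tool_pos: [0.5359, 0.0984, 0.0409]
eef_rot: [0.744, 0.653, -0.105, 0.093]
contact_force: [-0.2, 0.4, -1.1]
opening: 0.72
finger_force: 25.0
tool [0.5359 0.0984 0.0409] q [-0.26  0.9  -0.29  1.81  0.7   0.75 -1.18]
shift [ 0.0021 -0.0017  0.001 ] rot [-0.      0.0019 -0.0042]
[  246   141   148   159 21083]
141 251 388 [[-29.9, 64.0], [29.4, 63.9]] frame [[-27.9, 29.2, 77.2], [31.4, 28.9, 77.3]]
144 246 393 [[-32.1, 62.7], [31.7, 62.6]] frame [[-30.2, 28.0, 77.6], [33.6, 27.6, 77.6]]
151 246 393 [[-32.3, 59.7], [31.9, 59.6]] frame [[-30.4, 25.1, 78.4], [33.8, 24.7, 78.5]]
201 250 390 [[-32.3, 37.0], [32.2, 37.0]] frame [[-30.4, 3.3, 84.7], [34.0, 2.9, 84.8]]
261 256 384 [[-31.5, 6.4], [31.4, 6.4]] frame [[-29.8, -26.1, 93.2], [33.1, -26.5, 93.3]]
nose corners [[234.6, 103.4], [397.1, 102.5]] holes exp [[252.4, 55.3], [315.3, 55.1], [378.1, 54.6]]
300 [561, 555, 548, 547, 548, 563, 565, 548, 516, 590, 596, 588, 500, 413, 411, 397, 396, 411, 411, 407, 409, 422, 403, 401, 411, 200]
320 [562, 554, 549, 550, 555, 558, 571, 552, 520, 590, 601, 582, 511, 404, 407, 416, 404, 409, 411, 415, 412, 412, 421, 403, 406, 255]
340 [557, 553, 546, 546, 546, 558, 567, 555, 525, 589, 598, 584, 501, 408, 410, 412, 410, 405, 413, 414, 407, 408, 410, 412, 404, 250]
row 84 [465, 459, 464, 304, 244, 342, 663, 541, 414, 418, 425, 614, 306, 242, 764, 762, 762, 762, 764, 762, 764, 762, 764, 764, 764, 764, 765, 765, 765, 649, 565, 563, 566, 569, 569, 571, 567, 568, 564, 563, 567, 569, 566, 568, 571, 568, 565, 570, 569, 568, 574, 573, 573, 448, 220, 202, 417, 279, 292, 302, 306, 309, 307, 310, 285, 296, 294, 307, 306, 315]
```

```bash
cat > lip.py <<'E'
from tgt import *
import pickle
Rz=R.from_euler('z',YAW,degrees=True)
def lip(s,d):
    g=d['frame'].astype(int).sum(2)
    for r in (74,80,86,92,98):
        row=cv2.GaussianBlur(g[r].astype(np.float32)[None],(3,1),0)[0]
        b=row>430
        a=320
        while b[a]:a-=1
        e=320
        while b[e]:e+=1
        P=plane(d,[[a+.5,r],[e-.5,r]],.0483,s);f=Rz.inv().apply(P-O)*1000
        print(r,a,e,f.round(1)[:,:2].tolist(),'mid',f[:,0].mean().round(1),'w',(f[1,0]-f[0,0]).round(1))
    col=[]
    for c in (270,300,340,370):
        k=g[90:130,c];k=[abs(int(k[j+2])-int(k[j-2])) for j in range(2,38)];col.append(int(np.argmax(k))+92)
    P=plane(d,[[c,r] for c,r in zip((270,300,340,370),col)],.048,s);print('nose',col,(Rz.inv().apply(P-O)*1000).round(1)[:,:2].tolist())
E
python3 - <<'E'
from lip import *
lip(*pickle.load(open('w8.pkl','rb')))
E
```

```text
74 231 394 [[-39.5, 50.7], [36.7, 50.3]] mid -1.4 w 76.3
80 232 393 [[-39.5, 48.0], [36.6, 47.6]] mid -1.4 w 76.1
86 233 392 [[-39.5, 45.3], [36.5, 44.9]] mid -1.5 w 76.0
92 234 391 [[-39.5, 42.6], [36.4, 42.2]] mid -1.5 w 75.9
98 230 395 [[-41.9, 39.8], [38.7, 39.3]] mid -1.6 w 80.6
nose [101, 101, 101, 102] [[-22.7, 38.2], [-7.9, 38.1], [12.0, 38.0], [26.9, 37.4]]
```

```bash
sed -i 's/^O=.*/O=np.array([.5389,.1470,0]);YAW=-7.2/; s/by=-.0148/by=-.0152/' tgt.py
python3 - <<'E'
from tgt import *
for l in ([0,.030,.055],[0,.030,.0425],[0,.040,.0420],[0,.0478,.0405]): show(*ins(l,16))
E
```

```text
tool [0.5361 0.0987 0.0409] q [-0.26  0.9  -0.29  1.81  0.7   0.75 -1.18]
shift [ 0.0074 -0.0033  0.0201] rot [ 0.0002  0.0015 -0.0042]
tool [0.5361 0.0987 0.0409] q [-0.26  0.9  -0.29  1.81  0.7   0.75 -1.18]
shift [ 0.0109 -0.0033  0.0321] rot [ 0.0002  0.0015 -0.0042]
tool [0.5361 0.0987 0.0409] q [-0.26  0.9  -0.29  1.81  0.7   0.75 -1.18]
shift [ 0.0206 -0.0034  0.0298] rot [ 0.0002  0.0015 -0.0042]
tool [0.5361 0.0987 0.0409] q [-0.26  0.9  -0.29  1.81  0.7   0.75 -1.18]
shift [ 0.0286 -0.0034  0.0291] rot [ 0.0002  0.0015 -0.0042]
```

```bash
python3 -m jog '[[[0.0074,-0.0033,0.01,0,0,-0.004],[0,0,0.01,0,0,0],[0,0,0,0,0,0],[0,0,0,0,0,0]]]' | egrep 'tool|force'
python3 - <<'E'
from lip import *
from plant import *
s=get_state();d=snapshot('wrist');pickle.dump((s,d),open('w9.pkl','wb'))
show(*ins([0,.030,.0425],16));lip(s,d)
Rt=R.from_quat(s['eef_rot']).as_matrix();y,x,n=Rt[:,0],Rt[:,1],-Rt[:,2];C=np.array(s['tool_pos'])+n*.0553
f=d['frame'].astype(int);m=((f[:,:,1]>f[:,:,0]+45)&(f[:,:,1]>f[:,:,2]+25))
for r in (140,141,142,146,160,190):
    xs=np.nonzero(m[r])[0]
    if len(xs)<9:continue
    c,v=ray(d,[[xs[0]-.5,r-.5],[xs[-1]+.5,r-.5]],s);P=c+v*(((C+.001*n-c)@n)/(v@n))[:,None];F=Rz.inv().apply(P-O)*1000;print(r,xs[0],xs[-1],F.round(1).tolist(),F[:,0].mean())
E
python3 -m jog '[[[0.0018,0,0.006,0,0,0],[0.0017,0,0.006,0,0,0],[0,0,0,0,0,0],[0,0,0,0,0,0]]]' | egrep 'tool|force'
```

```text
tool_pos: [0.5331, 0.1009, 0.0191]
contact_force: [-0.1, 0.1, -1.3]
finger_force: 25.0
tool [0.5332 0.1009 0.0193] q [-0.28  0.93 -0.27  1.82  0.73  0.71 -1.21]
shift [ 0.0032 -0.0001  0.0119] rot [0.     0.0017 0.0001]
74 194 421 [[-50.3, 55.7], [40.4, 55.7]] mid -5.0 w 90.7
80 195 419 [[-50.5, 53.5], [40.0, 53.4]] mid -5.2 w 90.5
86 221 418 [[-40.4, 51.2], [40.0, 51.1]] mid -0.2 w 80.4
92 228 412 [[-37.9, 48.9], [38.0, 48.8]] mid 0.0 w 76.0
98 229 411 [[-38.0, 46.5], [38.0, 46.4]] mid 0.0 w 76.0
nose [120, 119, 119, 119] [[-21.9, 37.1], [-8.7, 37.5], [8.8, 37.5], [21.9, 37.5]]
141 249 390 [[-30.7, 30.6, 55.5], [30.3, 30.5, 55.5]] -0.20496039369469443
142 248 392 [[-31.2, 30.2, 55.6], [31.2, 30.1, 55.6]] 0.009364195548664966
146 246 394 [[-32.2, 28.5, 56.1], [32.2, 28.5, 56.1]] 0.008461795770536185
160 247 393 [[-32.2, 22.7, 57.7], [32.2, 22.7, 57.7]] 0.004372994167066935
190 249 390 [[-32.3, 9.7, 61.5], [31.9, 9.6, 61.5]] -0.23035982096984675
tool_pos: [0.5394, 0.1048, 0.0075]
contact_force: [8.4, 3.0, -2.9]
finger_force: 40.8
```

```bash
python3 -m jog '[[[-0.0035,0,-0.012,0,0,0],[0,0,-0.012,0,0,0],[0,0,0,0,0,0],[0,0,0,0,0,0]]]' | egrep 'tool|force|open'
cat > brd.py <<'E'
from lip import *
from plant import *
def board(tag):
    s=get_state();d=snapshot('wrist');pickle.dump((s,d),open(tag+'.pkl','wb'));cv2.imwrite('pics/%s.png'%tag,d['frame'][:,:,::-1])
    Rt=R.from_quat(s['eef_rot']).as_matrix();y,x,n=Rt[:,0],Rt[:,1],-Rt[:,2];C=np.array(s['tool_pos'])+n*.0553
    f=d['frame'].astype(int);m=((f[:,:,1]>f[:,:,0]+45)&(f[:,:,1]>f[:,:,2]+25))
    rows=[r for r in range(100,300) if m[r,246:394].sum()>90];print('rows',rows[0],rows[-1])
    for r in (rows[0],rows[0]+5,rows[0]+20,rows[0]+50,rows[0]+110):
        xs=np.nonzero(m[r,200:440])[0]+200
        c,v=ray(d,[[xs[0]-.5,r-.5],[xs[-1]+.5,r-.5]],s);P=c+v*(((C+.001*n-c)@n)/(v@n))[:,None];F=Rz.inv().apply(P-O)*1000;print(r,xs[0],xs[-1],'tool y,x',(((P-C)@np.c_[x,y])*1000).round(1).tolist(),'frame',F.round(1).tolist())
    return s,d
E
python3 - <<'E'
from brd import *
board('b1');show(*ins([0,.030,.062],25));
for l,a in (([0,.030,.0495],25),([0,.0375,.0455],25),([0,.042,.043],25),([0,.045,.0418],20),([0,.0478,.0405],16)): show(*ins(l,a))
E
```

```text
tool_pos: [0.5332, 0.1043, 0.0307]
contact_force: [0.0, -0.4, -2.2]
opening: 0.722
finger_force: 25.0
rows 141 299
141 249 389 tool y,x [[-30.7, 64.0], [29.9, 63.9]] frame [[-31.1, 34.0, 67.1], [29.5, 33.9, 67.0]]
146 246 394 tool y,x [[-32.2, 61.9], [32.2, 61.8]] frame [[-32.5, 31.9, 67.7], [31.8, 31.9, 67.6]]
161 247 392 tool y,x [[-32.2, 55.4], [31.8, 55.3]] frame [[-32.6, 25.7, 69.5], [31.4, 25.6, 69.4]]
191 249 390 tool y,x [[-32.4, 41.8], [31.9, 41.7]] frame [[-32.7, 12.6, 73.2], [31.5, 12.6, 73.2]]
251 253 386 tool y,x [[-32.6, 11.8], [32.0, 11.7]] frame [[-32.9, -16.2, 81.5], [31.7, -16.2, 81.5]]
tool [0.5331 0.1042 0.0305] q [-0.27  0.91 -0.28  1.82  0.71  0.74 -1.2 ]
shift [-0.0101  0.0004 -0.0058] rot [-0.0006 -0.1552  0.0006]
tool [0.5331 0.1042 0.0305] q [-0.27  0.91 -0.28  1.82  0.71  0.74 -1.2 ]
shift [-0.0066  0.0004  0.0062] rot [-0.0006 -0.1552  0.0006]
tool [0.5331 0.1042 0.0305] q [-0.27  0.91 -0.28  1.82  0.71  0.74 -1.2 ]
shift [0.0017 0.0004 0.008 ] rot [-0.0006 -0.1552  0.0006]
tool [0.5331 0.1042 0.0305] q [-0.27  0.91 -0.28  1.82  0.71  0.74 -1.2 ]
shift [0.0067 0.0004 0.0091] rot [-0.0006 -0.1552  0.0006]
tool [0.5331 0.1042 0.0305] q [-0.27  0.91 -0.28  1.82  0.71  0.74 -1.2 ]
shift [0.0141 0.0004 0.0155] rot [-0.0006 -0.068   0.0005]
tool [0.5331 0.1042 0.0305] q [-0.27  0.91 -0.28  1.82  0.71  0.74 -1.2 ]
shift [0.0208 0.0004 0.0206] rot [-0.0006  0.0018  0.0005]
```

```bash
python3 -m jog '[[[-0.0101,0.0004,-0.0058,0,-0.155,0],[0,0,0,0,0,0],[0,0,0,0,0,0]]]' | egrep 'tool|force|open'
python3 - <<'E'
from brd import *
for l,a in (([0,.030,.0495],25),([0,.0375,.0455],25),([0,.042,.0432],25),([0,.045,.0418],20),([0,.0478,.0405],16)): show(*ins(l,a))
E
```

```text
tool_pos: [0.5327, 0.0956, 0.0388]
contact_force: [0.4, -0.2, -1.9]
opening: 0.715
finger_force: 25.0
tool [0.5327 0.0956 0.0388] q [-0.37  0.94 -0.23  1.75  0.71  0.89 -1.23]
shift [ 0.0056 -0.0003  0.0111] rot [-0.0004 -0.0012  0.0003]
tool [0.5327 0.0956 0.0388] q [-0.37  0.94 -0.23  1.75  0.71  0.89 -1.23]
shift [ 0.0141 -0.0002  0.0116] rot [-0.0004 -0.0012  0.0003]
tool [0.5327 0.0956 0.0388] q [-0.37  0.94 -0.23  1.75  0.71  0.89 -1.23]
shift [ 0.0191 -0.0002  0.0118] rot [-0.0004 -0.0012  0.0003]
tool [0.5327 0.0956 0.0388] q [-0.37  0.94 -0.23  1.75  0.71  0.89 -1.23]
shift [ 0.0275 -0.0002  0.0171] rot [-0.0004  0.0861  0.0003]
tool [0.5327 0.0956 0.0388] q [-0.37  0.94 -0.23  1.75  0.71  0.89 -1.23]
shift [ 0.035  -0.0002  0.0211] rot [-0.0004  0.1559  0.0003]
```

```bash
python3 -m jog '[[[0.0056,-0.0003,0.0111,0,0,0],[0.0045,0,0,0,0,0],[0.004,0,0.0005,0,0,0],[0,0,0,0,0,0],[0,0,0,0,0,0]]]' | egrep 'tool|force|open'
python3 -m jog '[[[0.005,0,0,0,0,0],[0,0,0,0,0,0]]]' | egrep 'tool|force|open'
python3 - <<'E'
from brd import *
s,d=board('b2');g=d['frame'].astype(int).sum(2);print([int(v) for v in g[110:150,320:321].ravel()])
for l,a in (([0,.042,.0432],25),([0,.045,.0418],20),([0,.0478,.0405],16)): show(*ins(l,a))
E
```

```text
tool_pos: [0.5338, 0.1043, 0.0228]
contact_force: [0.5, 0.4, -2.3]
opening: 0.72
finger_force: 25.0
tool_pos: [0.5343, 0.1096, 0.0204]
contact_force: [0.3, 0.2, -1.9]
opening: 0.721
finger_force: 25.0
rows 162 299
162 247 393 tool y,x [[-32.3, 54.8], [32.2, 54.7]] frame [[-32.2, 35.6, 48.4], [32.3, 35.6, 48.5]]
167 247 392 tool y,x [[-32.5, 52.6], [31.9, 52.5]] frame [[-32.4, 33.6, 49.4], [32.0, 33.6, 49.4]]
182 248 391 tool y,x [[-32.5, 45.8], [32.0, 45.7]] frame [[-32.5, 27.5, 52.2], [32.0, 27.5, 52.3]]
212 251 388 tool y,x [[-32.2, 31.6], [31.6, 31.5]] frame [[-32.1, 14.6, 58.2], [31.7, 14.6, 58.2]]
272 256 384 tool y,x [[-31.9, 0.3], [31.7, 0.2]] frame [[-31.8, -13.8, 71.4], [31.8, -13.8, 71.4]]
[141, 168, 160, 172, 183, 152, 217, 388, 372, 346, 392, 634, 644, 634, 636, 637, 649, 644, 641, 633, 627, 624, 633, 624, 631, 635, 637, 636, 633, 635, 643, 644, 645, 644, 633, 633, 635, 599, 705, 697]
tool [0.5343 0.1092 0.0205] q [-0.39  0.98 -0.23  1.73  0.71  0.88 -1.25]
shift [-0.001  -0.0001  0.0009] rot [ 0.0004 -0.0012  0.0007]
tool [0.5343 0.1092 0.0205] q [-0.39  0.98 -0.23  1.73  0.71  0.88 -1.25]
shift [ 0.0074 -0.0001  0.0063] rot [0.0004 0.086  0.0007]
tool [0.5343 0.1092 0.0205] q [-0.39  0.98 -0.23  1.73  0.71  0.88 -1.25]
shift [ 0.0149 -0.0001  0.0103] rot [0.0003 0.1559 0.0007]
```

```bash
python3 -m jog '[[[0.0037,0,0.003,0,0.043,0],[0.0037,0,0.003,0,0.043,0],[0,0,0,0,0,0],[0,0,0,0,0,0]]]' | egrep 'tool|force|open'
python3 - <<'E'
from brd import *
for l,a in (([0,.0478,.0405],16),([0,.0482,.0402],12),([0,.0487,.0395],4),([0,.04875,.039],0)): show(*ins(l,a))
E
```

```text
tool_pos: [0.5349, 0.1134, 0.0122]
contact_force: [0.5, 0.8, -1.6]
opening: 0.722
finger_force: 25.0
tool [0.5349 0.1134 0.0122] q [-0.34  0.97 -0.25  1.77  0.72  0.79 -1.24]
shift [ 0.0071 -0.0002  0.0051] rot [0.0003 0.0703 0.0005]
tool [0.5349 0.1134 0.0122] q [-0.34  0.97 -0.25  1.77  0.72  0.79 -1.24]
shift [ 0.0119 -0.0002  0.0093] rot [0.0003 0.1402 0.0005]
tool [0.5349 0.1134 0.0122] q [-0.34  0.97 -0.25  1.77  0.72  0.79 -1.24]
shift [ 0.022  -0.0002  0.0169] rot [0.0003 0.2798 0.0005]
tool [0.5349 0.1134 0.0122] q [-0.34  0.97 -0.25  1.77  0.72  0.79 -1.24]
shift [ 0.0273 -0.0002  0.0204] rot [3.000e-04 3.496e-01 5.000e-04]
```

```bash
python3 -m jog '[[[0.0071,0,0.0051,0,0.07,0],[0,0,0,0,0,0],[0,0,0,0,0,0]]]' | egrep 'tool|force|open'
python3 - <<'E'
from brd import *
show(*ins([0,.0480,.0402],10))
E
```

```text
tool_pos: [0.5355, 0.1186, 0.005]
contact_force: [-0.2, 0.2, -0.6]
opening: 0.72
finger_force: 25.0
tool [0.5355 0.1186 0.005 ] q [-0.3   0.96 -0.27  1.8   0.73  0.71 -1.24]
shift [ 0.0061 -0.0002  0.0067] rot [0.0004 0.1054 0.0008]
```

```bash
python3 -m jog '[[[0.003,0,0.0034,0,0.052,0],[0.003,0,0.0033,0,0.053,0],[0,0,0,0,0,0],[0,0,0,0,0,0]]]' | egrep 'tool|force|open'
python3 - <<'E'
from brd import *
show(*ins([0,.0483,.0398],4));show(*ins([0,.0485,.0393],0))
E
```

```text
tool_pos: [0.5359, 0.1214, -0.0029]
contact_force: [0.0, -1.7, -0.3]
opening: 0.72
finger_force: 25.0
tool [ 0.5359  0.1214 -0.0029] q [-0.24  0.95 -0.3   1.84  0.74  0.6  -1.22]
shift [ 0.0077 -0.0002  0.0067] rot [0.     0.1075 0.0004]
tool [ 0.5359  0.1214 -0.0029] q [-0.24  0.95 -0.3   1.84  0.74  0.6  -1.22]
shift [ 0.0125 -0.0002  0.011 ] rot [-0.      0.1773  0.0004]
```

```bash
python3 -m jog '[[[0.0035,0,0.0034,0,0.053,0],[0.0035,0,0.0033,0,0.053,0],[0,0,0,0,0,0],[0,0,0,0,0,0]]]' | egrep 'tool|force|open'
python3 - <<'E'
from brd import *
show(*ins([0,.0485,.0393],0))
E
```

```text
tool_pos: [0.5365, 0.126, -0.0107]
contact_force: [0.0, -6.7, -1.0]
opening: 0.726
finger_force: 25.0
tool [ 0.5365  0.126  -0.0107] q [-0.17  0.95 -0.33  1.88  0.76  0.49 -1.2 ]
shift [ 0.0061 -0.0002  0.0048] rot [-0.0005  0.0736 -0.0004]
```

Run:
```python
from brd import *
s,d=board('b3');g=d['frame'].astype(int).sum(2)
e=proj(d,O+Rz.apply([[0,.0375,.0495],[0,.0375,.048],[0,.043,.048],[-.0285,.0586,.0485],[.0285,.0586,.0485]]),s);print('exp nose',e.round(1).tolist())
f=d['frame'].astype(int);gm=((f[:,:,1]>f[:,:,0]+45)&(f[:,:,1]>f[:,:,2]+25))
for c in (290,320,350): print(c,'first green',np.nonzero(gm[:250,c])[0][0])
# holes: dark blobs near expectation
for k in (3,4):
    u,v=e[k].astype(int);w=g[v-14:v+15,u-14:u+15];ys,xs=np.nonzero(w<w.max()*0.45);print('hole',u-14+xs.mean() if len(xs) else None,v-14+ys.mean() if len(ys) else None,len(xs))
```

```text
rows 169 299
169 248 391 tool y,x [[-32.1, 52.0], [31.7, 52.0]] frame [[-31.8, 34.9, 41.6], [31.9, 34.8, 41.6]]
174 248 392 tool y,x [[-32.2, 49.8], [32.3, 49.7]] frame [[-32.0, 32.6, 41.8], [32.5, 32.5, 41.7]]
189 249 391 tool y,x [[-32.3, 42.9], [32.3, 42.8]] frame [[-32.0, 25.8, 42.3], [32.6, 25.7, 42.2]]
219 251 388 tool y,x [[-32.4, 28.5], [31.9, 28.4]] frame [[-32.1, 11.4, 43.3], [32.2, 11.3, 43.3]]
279 257 383 tool y,x [[-31.6, -3.3], [31.6, -3.4]] frame [[-31.4, -20.3, 45.7], [31.8, -20.5, 45.6]]
exp nose [[319.3, 167.2], [319.3, 166.3], [319.3, 153.3], [246.2, 114.0], [392.2, 113.7]]
290 first green 169
320 first green 169
350 first green 169
hole 247.21818181818182 111.07272727272728 55
hole 391.98571428571427 111.04285714285714 70
```

```bash
python3 -m jog '[[[-0.005,0,0,0,0,0],[0,0,0,0,0,0],[0,0,0,0,0,0]]]' | egrep 'tool|force'
python3 -m jog '[[[0,0,-0.002,0,0,0],[0,0,0,0,0,0],[0,0,0,0,0,0]]]' | egrep 'tool|force'
python3 -m jog '[[[0.003,0,0,0,0,0],[0,0,0,0,0,0],[0,0,0,0,0,0]]]' | egrep 'tool|force'
python3 - <<'E'
from brd import *
show(*ins([0,.0485,.0393],0))
E
```

```text
tool_pos: [0.5363, 0.1247, -0.0102]
contact_force: [0.1, -0.7, -1.4]
finger_force: 25.0
tool_pos: [0.5363, 0.1237, -0.0083]
contact_force: [-0.7, 0.4, -0.8]
finger_force: 25.0
tool_pos: [0.5364, 0.126, -0.0087]
contact_force: [-0.7, 1.2, -1.5]
finger_force: 25.0
tool [ 0.5364  0.126  -0.0087] q [-0.16  0.95 -0.33  1.89  0.76  0.49 -1.19]
shift [ 0.0062 -0.0001  0.0069] rot [-0.0001  0.0687  0.0003]
```

```bash
python3 -m jog '[[[0.002,0,0,0,0,0],[0,0,0,0,0,0],[0,0,0,0,0,0]]]' | egrep 'tool|force'
python3 -m jog '[[[0.0015,0,0,0,0,0],[0,0,0,0,0,0],[0,0,0,0,0,0]]]' | egrep 'tool|force'
```

```text
tool_pos: [0.5367, 0.1281, -0.0087]
contact_force: [-0.6, 0.7, -1.2]
finger_force: 25.0
tool_pos: [0.5369, 0.1296, -0.0088]
contact_force: [0.9, 0.3, -2.5]
finger_force: 25.0
```

```bash
sed -i 's/deep=.0553/deep=.0537/' tgt.py
python3 - <<'E'
from brd import *
show(*ins([0,.0490,.0405],2));show(*ins([0,.0490,.0395],0))
E
```

```text
tool [ 0.5369  0.1296 -0.0088] q [-0.17  0.95 -0.33  1.88  0.76  0.49 -1.19]
shift [ 0.0009 -0.0002  0.0021] rot [0.0001 0.0335 0.0003]
tool [ 0.5369  0.1296 -0.0088] q [-0.17  0.95 -0.33  1.88  0.76  0.49 -1.19]
shift [ 0.0029 -0.0002  0.0052] rot [0.0001 0.0684 0.0003]
```

```bash
python3 -m jog '[[[0.0009,0,0.0021,0,0.0335,0],[0,0,0,0,0,0],[0,0,0,0,0,0]]]' | egrep 'tool|force'
python3 -m jog '[[[0.002,0,0.003,0,0.035,0],[0,0,0,0,0,0],[0,0,0,0,0,0]]]' | egrep 'tool|force'
```

```text
tool_pos: [0.537, 0.1303, -0.011]
contact_force: [0.5, 1.3, -0.8]
finger_force: 25.0
tool_pos: [0.5373, 0.1323, -0.0141]
contact_force: [-0.6, 0.5, -0.3]
finger_force: 25.0
```

```bash
for i in 1 2 3; do python3 -m jog '[[[0,0,0.001,0,0,0],[0,0,0,0,0,0]]]' | egrep 'tool|contact'; done
python3 - <<'E'
from brd import *
show(*ins([0,.0490,.039],0));board('b4')
E
```

```text
tool_pos: [0.5374, 0.1325, -0.0145]
contact_force: [-0.5, -1.2, 4.5]
tool_pos: [0.5374, 0.1325, -0.0147]
contact_force: [-3.2, -0.3, 13.1]
tool_pos: [0.5375, 0.1325, -0.0148]
contact_force: [-4.2, -1.9, 21.1]
tool [ 0.5375  0.1325 -0.0148] q [-0.12  0.96 -0.35  1.91  0.77  0.41 -1.18]
shift [-0.0004 -0.0004 -0.0001] rot [0.002  0.0002 0.0008]
rows 174 299
174 248 391 tool y,x [[-32.2, 49.9], [31.8, 49.8]] frame [[-31.9, 35.3, 41.4], [32.1, 35.3, 41.5]]
179 248 391 tool y,x [[-32.4, 47.6], [32.0, 47.5]] frame [[-32.1, 33.0, 41.4], [32.3, 33.0, 41.5]]
194 249 390 tool y,x [[-32.4, 40.6], [32.0, 40.6]] frame [[-32.2, 26.0, 41.4], [32.3, 26.0, 41.5]]
224 251 388 tool y,x [[-32.6, 26.0], [32.1, 26.0]] frame [[-32.3, 11.5, 41.4], [32.4, 11.4, 41.5]]
284 257 383 tool y,x [[-31.8, -6.1], [31.8, -6.2]] frame [[-31.5, -20.7, 41.4], [32.1, -20.7, 41.6]]
```

```bash
python3 -m jog '[[[0,0,-0.0025,0,0,0],[0,0,0,0,0,0]]]' | egrep 'tool|contact'
python3 -m jog '[[[0,0,0,0,0,0],[0,0,0,0,0,0],[0,0,0,0,0,0]]]' 0.075 | egrep 'tool|contact|open'
python3 - <<'E'
from brd import *
s,d=pickle.load(open('w3.pkl','rb'));print(Rz.inv().apply(plane(d,[[507,185],[520,205]],.02,s)-O))
s,d=board('b5');print(s['opening'])
E
```

```text
tool_pos: [0.5374, 0.1325, -0.0145]
contact_force: [-0.1, -0.2, 3.5]
tool_pos: [0.5371, 0.1323, -0.0148]
contact_force: [0.5, 0.7, -0.3]
opening: 0.853
[[ 0.08844656 -0.02155395  0.02      ]
 [ 0.11141405 -0.04720426  0.02      ]]
rows 173 299
173 248 383 tool y,x [[-32.2, 50.3], [28.2, 50.2]] frame [[-32.1, 35.4, 41.5], [28.4, 35.4, 41.5]]
178 248 392 tool y,x [[-32.3, 48.0], [32.4, 48.0]] frame [[-32.2, 33.2, 41.5], [32.5, 33.1, 41.5]]
193 249 391 tool y,x [[-32.4, 41.1], [32.5, 41.0]] frame [[-32.3, 26.2, 41.5], [32.6, 26.2, 41.5]]
223 252 388 tool y,x [[-32.1, 26.5], [32.1, 26.5]] frame [[-31.9, 11.7, 41.5], [32.2, 11.6, 41.5]]
283 256 384 tool y,x [[-32.2, -5.5], [32.2, -5.6]] frame [[-32.1, -20.4, 41.5], [32.4, -20.5, 41.5]]
0.8534616532778577
```

```bash
python3 -m jog '[[[0,0,-0.015,0,0,0],[0,0,-0.03,0,0,0],[0,0,-0.03,0,0,0],[-0.026,-0.031,0,0,0,0],[-0.026,-0.031,0,0,0,0],[0,0,0,0,0,0],[0,0,0,0,0,0]]]' 0.075 | egrep 'tool|contact'
python3 - <<'E'
from brd import *
s=get_state();d=snapshot('wrist');f=d['frame'].astype(int);m=(f[:,:,0]>150)&(f[:,:,1]<70)&(f[:,:,2]<70);m[300:]=0;m[:,450:]=0;m[:,:180]=0;ys,xs=np.nonzero(m)
print(s['tool_pos'],len(xs))
if len(xs):
    k=plane(d,[[xs.mean(),ys.mean()]],.077,s)[0];v=Rz.inv().apply(k-[.488,.1111,0]);print(xs.min(),xs.max(),ys.min(),ys.max(),k,v,'joint',np.arctan2(-v[1],v[0]),'move',R.from_quat(s['eef_rot']).inv().apply(k-s['tool_pos']))
E
```

```text
tool_pos: [0.4705, 0.0892, 0.0612]
contact_force: [1.1, 0.1, 0.4]
[0.47050412 0.08916355 0.06121871] 643
309 334 224 256 [0.47129201 0.08765952 0.077     ] [-0.01363837 -0.02534971  0.077     ] joint 2.0643865560015744 move [-0.00136982  0.00100431 -0.01578122]
```

```bash
python3 -m jog '[[[-0.0015,0.001,0,0,0,0],[0,0,0,0,0,0],[0,0,0.018,0,0,0],[0,0,0.0185,0,0,0],[0,0,0,0,0,0]]]' 0.045 8| egrep 'tool|contact'
python3 -m jog '[[[0,0,0,0,0,0],[0,0,0,0,0,0],[0,0,0,0,0,0],[0,0,0,0,0,0],[0,0,0,0,0,0]]]' 0.010 8| egrep 'tool|force|open'
```

```text
tool_pos: [0.4695, 0.0868, 0.023]
contact_force: [-0.9, 0.5, 0.9]
tool_pos: [0.4704, 0.0869, 0.0243]
contact_force: [1.0, 0.2, 5.1]
opening: 0.175
finger_force: 8.0
```

```bash
python3 -m jog '[[[-0.003,0.0096,0,0,0,0],[0.0002,0.0087,0,0,0,0],[0.0027,0.0082,0,0,0,0],[0.005,0.007,0,0,0,0],[0.0069,0.0053,0,0,0,0],[0.0081,0.003,0,0,0,0],[0.0058,0.0006,0,0,0,0],[0.003,0,0,0,0,0],[0,0,0,0,0,0],[0,0,0,0,0,0]]]' | egrep 'tool|force|open'
python3 -m jog '[[[0.002,0,0,0,0,0],[0,0,0,0,0,0]]]' | egrep 'tool|force|open'
```

```text
tool_pos: [0.5169, 0.1107, 0.0239]
contact_force: [4.3, -1.0, -8.7]
opening: 0.175
finger_force: 8.0
tool_pos: [0.5171, 0.1116, 0.0239]
contact_force: [4.3, -2.8, -9.0]
opening: 0.178
finger_force: 8.0
```

```bash
python3 -m jog '[[[0.003,0,0,0,0,0],[0,0,0,0,0,0]]]' | egrep 'tool|force|open'
python3 -m jog '[[[-0.004,0,0,0,0,0],[0,0,0,0,0,0],[0,0,0,0,0,0],[0,0,0,0,0,0]]]' 0.04 | egrep 'tool|force|open'
python3 -m jog '[[[0,0,-0.03,0,0,0],[0,0,-0.03,0,0,0],[0,0,0,0,0,0],[-0.04,-0.04,0,0,0,0],[-0.02,-0.04,0,0,0,0],[0,-0.03,0,0,0,0],[0,0,0,0,0,0],[0,0,0,0,0,0]]]' | egrep 'tool|force|open'
python3 - <<'E'
from brd import *
s=get_state();d=snapshot('wrist');pickle.dump((s,d),open('e1.pkl','wb'));f=d['frame'].astype(int);m=(f[:,:,0]>150)&(f[:,:,1]<70)&(f[:,:,2]<70);m[300:]=0;m[:,550:]=0;m[:,:180]=0;ys,xs=np.nonzero(m)
print(s['tool_pos'],s['clock'],len(xs))
if len(xs):
    k=plane(d,[[xs.mean(),ys.mean()]],.077,s)[0];v=Rz.inv().apply(k-[.488,.1111,0]);print(xs.min(),xs.max(),ys.min(),ys.max(),k,v,'joint',np.arctan2(-v[1],v[0]))
g=((f[:,:,1]>f[:,:,0]+45)&(f[:,:,1]>f[:,:,2]+25)).astype(np.uint8)
k,l,st,_=cv2.connectedComponentsWithStats(g);i=1+np.argmax(st[1:,4]);c=max(cv2.findContours((l==i).astype(np.uint8),0,1)[0],key=cv2.contourArea)
h=cv2.approxPolyDP(cv2.convexHull(c),3,True).reshape(-1,2);print(h.tolist(),(Rz.inv().apply(plane(d,h,.040,s)-O)*1000).round(1).tolist())
E
```

```text
tool_pos: [0.5174, 0.1139, 0.0239]
contact_force: [4.7, -4.2, -8.8]
opening: 0.174
finger_force: 8.0
tool_pos: [0.5157, 0.1115, 0.0241]
contact_force: [0.3, 0.5, 0.1]
opening: 0.457
finger_force: 0.0
tool_pos: [0.4003, 0.0657, 0.0836]
contact_force: [0.4, 0.2, -0.3]
opening: 0.453
finger_force: 0.0
[0.40032291 0.06566893 0.08359101] 39.9 369
473 509 130 157 [0.51317236 0.10863266 0.077     ] [0.02528311 0.00070705 0.077     ] joint -0.027957876729391835
[[559, 15], [530, 144], [511, 146], [446, 131], [461, 16]] [[33.3, 38.8, 40.0], [32.9, -46.3, 40.0], [19.0, -47.8, 40.0], [-31.8, -36.3, 40.0], [-31.8, 39.1, 40.0]]
```

```bash
python3 -c "
from plant import *
print(finish_job())"
```

```text
the job is handed in; nothing more can be done
None
```

The green board lies flat in the frame with its plain edge under the lip, the clamp arm is back against its stop over the lug end, and the job was handed in at about 40 s. On the first lowering a finger briefly caught the frame's lug-end corner (about 9 N), and I did not re-check the brown board or the other bench items with a final picture.

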